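# Assemble a two-tier serving stand

## Task

Put the two-tier serving stand together: first the larger tray with the wide holes goes down over the four posts onto the lower ledges, then the smaller tray onto the upper ledges, each lying level with all four corner holes over the posts and lowered rather than dropped. When the upper tray is seated, press its two snap catches down until they are flush with the tray's rim. Leave the jars and the shaker around the work standing where they are.

Things in the scene. Friction and masses are not known exactly. Their poses are not given: they have to be found in the camera images.
- stand: The stand, fixed to the worktop: wooden bottom board 175 x 136 mm, 13 mm high, four upright stepped steel posts at x = +-60, y = +-42 mm, tapered tips 133 mm above the worktop. Origin: on the worktop under its centre; x along its long side, z up.
- lower_seat (a point): Point on the stand's axis, 40 mm above the worktop, where the lower tray's origin ends up; axes as the stand's. Up to this height the posts are 26 mm thick (the lower ledges), above it 16 mm.
- upper_seat (a point): Point on the stand's axis, 105 mm above the worktop, where the upper tray's origin ends up; axes as the stand's. Up to this height the posts are 16 mm thick (the upper ledges, edge bevelled over the last 4 mm), above it 8 mm.
- lower_tray: The lower, larger tray: wooden tray 165 x 128 mm (x along its long side): 6 mm board, rim 14 mm high, four round corner holes 20 mm wide at x = +-60, y = +-42 mm, grip bar in the middle, 0.2 to 0.4 kg. Origin: centre of the underside; z up; a half turn makes no difference. Starts flat on the worktop, on any side of the stand.
- upper_tray: The upper, smaller tray with a snap catch at each short side: wooden tray 150 x 112 mm (x along its long side): 6 mm board, rim 14 mm high, four round corner holes 12 mm wide at x = +-60, y = +-42 mm, grip bar in the middle, 0.2 to 0.4 kg. Origin: centre of the underside; z up; a half turn makes no difference. Starts flat on the worktop, on any side of the stand.
- lower_tray_handle (a point): Middle of the lower tray's dark wooden grip bar, 43 mm above the tray's underside; axes as the tray's. The bar is 56 mm long along x, 12 mm thick, and reaches from 34 to 52 mm above the underside, on two thin steel legs.
- upper_tray_handle (a point): Middle of the upper tray's dark wooden grip bar, 43 mm above the tray's underside; axes as the tray's. The bar is 56 mm long along x, 12 mm thick, and reaches from 34 to 52 mm above the underside, on two thin steel legs.
- catch_a (a joint): Snap catch of the upper tray at its -x short side: travel in m, 0 = up (8 mm proud of the rim), 0.008 = fully down, flush with the rim. Pushing it down takes about 5 N; it stays where it is left.
- catch_a_top (a point): Centre of the top face of that catch (a steel pad 18 x 28 mm, long along y), at x = -58 mm, y = 0 of the upper tray; 22 mm above the tray's underside when up, 14 mm when down.
- catch_b (a joint): Snap catch of the upper tray at its +x short side: travel in m, 0 = up (8 mm proud of the rim), 0.008 = fully down, flush with the rim. Pushing it down takes about 5 N; it stays where it is left.
- catch_b_top (a point): Centre of the top face of that catch (a steel pad 18 x 28 mm, long along y), at x = +58 mm, y = 0 of the upper tray; 22 mm above the tray's underside when up, 14 mm when down.
- jam_jar: Bystander: jam jar with a green lid, 64 mm across, 99 mm tall. Origin: centre of its underside.
- mustard_jar: Bystander: squat jar with a red lid, 66 mm across, 100 mm tall. Origin: centre of its underside.
- spice_jar: Bystander: slim glass jar with a black lid, 40 mm across, 105 mm tall. Origin: centre of its underside.
- shaker: Bystander: grey salt shaker with a domed top, 44 mm across, 90 mm tall. Origin: centre of its underside.

How it is judged:
On the way, in this order (a step that is already met when the one before it is completed fails the run):
1. the lower tray lies on the lower ledges, all four posts through its holes (horizontal distance between lower_tray and lower_seat below 0.004 m and z of lower_tray in the frame of lower_seat between -0.003 and 0.003 m and angle between the x axis of lower_tray and the x axis of lower_seat, either way round below 0.07 rad and angle between lower_tray's own z axis and vertical below 0.03 rad), for 0.2 s.
2. the upper tray lies on the upper ledges above it, its catches still up (all of step 1 and horizontal distance between upper_tray and upper_seat below 0.004 m and z of upper_tray in the frame of upper_seat between -0.003 and 0.003 m and angle between the x axis of upper_tray and the x axis of upper_seat, either way round below 0.07 rad and angle between upper_tray's own z axis and vertical below 0.03 rad and value of joint each of catch_a, catch_b below 0.003 m), for 0.2 s.
3. both catches of the upper tray are pressed down (all of step 1 and horizontal distance between upper_tray and upper_seat below 0.004 m and z of upper_tray in the frame of upper_seat between -0.003 and 0.003 m and angle between the x axis of upper_tray and the x axis of upper_seat, either way round below 0.07 rad and angle between upper_tray's own z axis and vertical below 0.03 rad and value of joint each of catch_a, catch_b above 0.0065 m), for 0.2 s.
At the end, for the whole second after the job is handed in: Each tray's origin is within 4 mm sideways and 3 mm in height of its seat, its long side within 0.07 rad of the stand's and tilted less than 0.03 rad, at rest; both catches are down by more than 6.5 of 8 mm; the jars and shaker stand upright (all of step 3 and linear speed of each of upper_tray, lower_tray below 0.02 m/s and angle between each of jam_jar, mustard_jar, spice_jar, shaker's own z axis and vertical below 0.2 rad); the robot touches nothing.
It fails at once if a jar or the shaker is pushed more than 25 mm or knocked over (distance of any of jam_jar, mustard_jar, spice_jar, shaker from where it was at the start of the episode above 0.025 m or angle between any of jam_jar, mustard_jar, spice_jar, shaker's own z axis and vertical above 0.35 rad).
It fails at once if a tray is dropped down the posts (faster than 0.4 m/s between the post tips and its ledges) ((horizontal distance between lower_tray and lower_seat below 0.015 m and z of lower_tray in the frame of lower_seat below 0.09 m and linear speed of lower_tray above 0.4 m/s) or (horizontal distance between upper_tray and upper_seat below 0.015 m and z of upper_tray in the frame of upper_seat below 0.026 m and linear speed of upper_tray above 0.4 m/s)).
It also fails if it takes over 72 s, if anything falls off the work surface, if the arm or the gripper's body presses on something with over 40 N, if the wrist force passes 120 N, or if a joint passes its speed limit or range.

## Robot

A 6-joint arm with a two-finger parallel gripper is mounted at the origin on a cart in front of the work surface, level with it; the furniture and walls round the work are solid. World frame = base frame: x ahead of the robot, y to its left, z up, the work surface at z = 0. Lengths are in m, angles in rad, forces in N, time in s.
With the tool pointing down it reaches from about 0.425 to 0.95 m from the base axis. Payload 14.7 kg.
Tool frame: the origin (TCP) lies where the fingers leave the gripper's body, on its centre line; the fingertips stand 73 mm ahead of it and the grasp point (between the pads) lies 54 mm ahead of it (bot.finger_overhang is the z of the fingertips in the tool frame, in m); z points along the fingers, y is the direction in which the jaws open and shut (so a half turn about z gives the same grasp; the last joint's range is limited). The gripper opens to 85 mm and grips with 20 to 120 N. Pads are 22 mm wide; open, the fingers measure 114 mm over their backs; the gripper's body (76 mm by 85 mm) begins 54 mm behind the grasp point. The pads swing forward as they close: fully open they stand 13 mm farther back than shut.
Start: joints at [-1.314, 0.48, 1.596, -0, 1.065, -0.047], TCP at [0.194, -0.62, 0.304] pointing down, gripper open.
Joint ranges: [-2.75, 2.75], [-0.82, 2.05], [0.23, 2.67], [-1.56, 4.7], [0.09, 2.69], [-2.92, 2.92]. Speed limits (rad/s): [1.89, 1.89, 2.39, 3.01, 3.01, 3.01].

## Interface

Orientations are given as a unit quaternion [x, y, z, w].
In Python, from rig import bot gives the robot as it stands.
- The arm moves only by the shell command python3 -m jog 'ROWS' [FORCE]. ROWS is JSON, a list that holds one entry, the list of rows, each a list of 7 numbers: the turn, a rotation vector about the tool's x, y, z in degrees, then the shift along the tool's x, y, z in cm, then the closure, from 0 (fully open) to 1 (shut). A call has 1 to 12 rows; each row shifts and turns the commanded pose from where the row before left it, along the tool's axes as they then stand; what a row does not reach is not made up. A row lasts 1/10 s, in which the tool goes at most 50 mm and 8.59 degrees, less where a joint would pass 70% of its speed; a pose out of reach is approached as far as the arm can. A call with a gripper value outside its range is refused whole. The fingers move at their own pace and stop on an object; FORCE is the grip in N (left out, the last holds). Time passes only in rows, so rows that do not move let the fingers close. It gives the time, the measured TCP pose, the force and the opening at its end, in the units of the state.
- bot.read_state(): the state, without advancing time (a new reading comes with each control period).
- bot.snapshot(name): name is "scene" or "side" or "wrist"; returns (picture, depth): 420x560x3 uint8, red, green, blue; 420x560 float32, m along the optical axis (not along the pixel's ray), 0 where there is no reading.
- bot.camera_model(name): a dict with "K" (3x3 intrinsics, pixels), "distortion" ([k1, k2, p1, p2, k3] as OpenCV has them; the pictures are not rectified), "world_from_camera" (4x4, takes a point from camera to world coordinates). Camera axes: x right, y up, looking along -z (the intrinsics and any distortion apply to the point x, -y, -z); pixel columns grow to the right and rows downward; lengths in m; the calibration is good to about 2 mm. A picture is of the moment at which its call begins: read the wrist's pose just before it. camera_model takes no time and is no camera call; for the wrist camera it gives the pose at the moment of the call.
- bot.job_done(): hands the job in, once; it reports no verdict.
Trained networks look in the newest picture that a camera, given by its name, has taken for a name from the list of things; names that differ only in an ending like _2 or _b are one class to them, and where a whole thing is asked for, a point or a joint stands for the part that bears it (a point fixed in the world has none). Each returns a list of dicts, best first, with "p" (0 to 1); they miss things now and then, are a little off and sometimes report something else, mostly with a low value. They report only what shows in the picture. A call takes as long as a camera call.
- bot.cut_out(camera, name): "region" (420x560 bool, what is visible of it) and "xy" ([column, row] in pixels, amid what is visible of it).
- bot.spot_point(camera, name): "xy" ([column, row] in pixels: a listed point, or the origin of a listed thing).
The state is a dict: "time": time; "q": joint angles; "joint_vel": joint speeds; "effort": joint torques, N m; "ee_pos": TCP position; "ee_rot": TCP orientation; "ft_force": force on the tool from outside, world axes, zero at the start; "moment": the same for the moment, N m; "gripper_width": opening from 0.0 (shut) to 1.0 (fully open).
Only numpy, scipy, OpenCV 4.12 (cv2) and the standard library are available. Lean on these libraries where they do the work, as an engineer would, in place of code of your own. Each camera call takes 0.05 s, during which the arm holds its last target.

## Working session

There is one attempt and no reset: what is moved stays moved. The work goes in short steps, Python scripts to look and compute and a shell command to move; the robot and the scene stay as the last step left them, time stands still between calls to the robot, and variables do not carry over. Pictures are saved under pics/ and viewed, and the job is handed in when it is done.

```bash
ls; mkdir -p pics
python3 - <<'E'
from rig import bot
import cv2
s=bot.read_state();print(s)
for n in ["scene","side","wrist"]:
    p,d=bot.snapshot(n); cv2.imwrite(f"pics/{n}0.png",p[:,:,::-1])
    m=bot.camera_model(n); print(n,m)
E
```

```text
pics
{'time': 0.0, 'q': array([-1.31357232e+00,  4.80835032e-01,  1.59688355e+00, -8.54174910e-06,
        1.06512469e+00, -4.66180129e-02]), 'joint_vel': array([ 0.00058806,  0.00137616,  0.00131532,  0.00196976, -0.00069475,
        0.00127997]), 'effort': array([ 1.30304172e-03, -9.50655842e+01, -4.30185735e+01,  4.51628853e-05,
        1.24181414e-02, -7.71974373e-05]), 'ee_pos': array([ 0.19439294, -0.61989612,  0.30326667]), 'ee_rot': array([ 9.88481675e-01,  1.51339310e-01, -6.94399729e-05, -6.21455514e-04]), 'ft_force': array([ 0.32646098, -0.31176768,  0.37271842]), 'moment': array([-0.02600679, -0.02266681, -0.04057121]), 'gripper_width': 1.005248644106056}
scene {'K': array([[411.54415135,   0.        , 280.82726333],
       [  0.        , 411.54415135, 211.42273534],
       [  0.        ,   0.        ,   1.        ]]), 'distortion': array([-0.1136251,  0.       ,  0.       ,  0.       ,  0.       ]), 'world_from_camera': array([[-0.62115446,  0.59534545, -0.50963804, -0.12586388],
       [-0.78351783, -0.45821283,  0.41969133,  0.4902718 ],
       [ 0.01633863,  0.6600036
[... 531 characters left out ...]
7667,  0.69204368],
       [ 0.        ,  0.        ,  0.        ,  1.        ]])}
wrist {'K': array([[354.29571547,   0.        , 278.14487606],
       [  0.        , 354.29571547, 204.9415838 ],
       [  0.        ,   0.        ,   1.        ]]), 'distortion': array([-0.00086816,  0.        ,  0.        ,  0.        ,  0.        ]), 'world_from_camera': array([[ 2.99961398e-01,  9.07952629e-01,  2.92651983e-01,
         2.69717046e-01],
       [-9.53951202e-01,  2.85662802e-01,  9.15088433e-02,
        -5.95686993e-01],
       [-5.14090562e-04, -3.06624832e-01,  9.51830315e-01,
         3.73589483e-01],
       [ 0.00000000e+00,  0.00000000e+00,  0.00000000e+00,
         1.00000000e+00]])}
```

View pics/scene0.png

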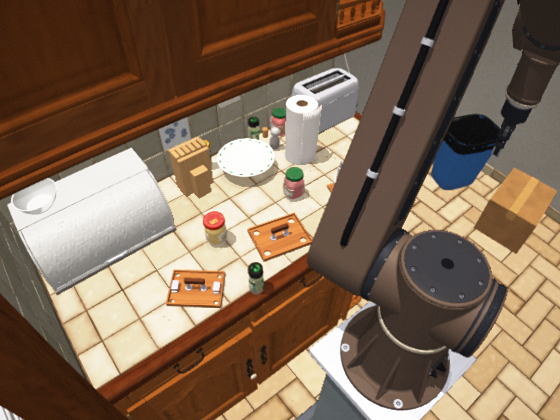

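View pics/side0.png

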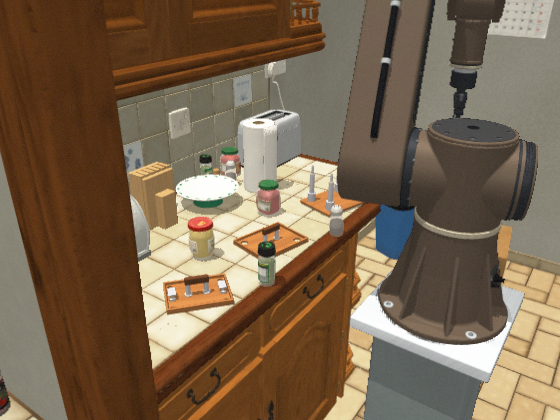

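View pics/wrist0.png

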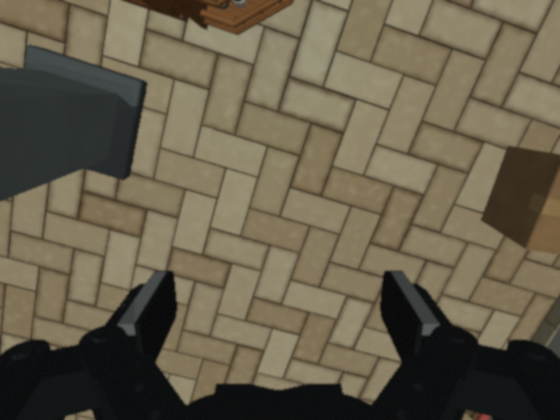

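```bash
cat > h.py <<'E'
from rig import bot
import numpy as np, cv2
from scipy.spatial.transform import Rotation as R
np.set_printoptions(precision=4,suppress=True)
def rays(m,px):
    u=cv2.undistortPoints(np.array(px,float).reshape(-1,1,2),m["K"],m["distortion"]).reshape(-1,2)
    return np.c_[u[:,0],-u[:,1],-np.ones(len(u))]
def world(m,px,z):
    T=m["world_from_camera"]; r=rays(m,px)*np.asarray(z).reshape(-1,1)
    return r@T[:3,:3].T+T[:3,3]
def onplane(m,px,z):
    T=m["world_from_camera"]; r=rays(m,px)@T[:3,:3].T; c=T[:3,3]
    return c+r*((z-c[2])/r[:,2])[:,None]
def tri(ms,pxs):
    A=np.zeros((3,3));b=np.zeros(3);L=[]
    for m,p in zip(ms,pxs):
        T=m["world_from_camera"]; d=(rays(m,[p])@T[:3,:3].T)[0]; d/=np.linalg.norm(d)
        P=np.eye(3)-np.outer(d,d);A+=P;b+=P@T[:3,3];L.append((P,T[:3,3]))
    x=np.linalg.solve(A,b); return x,[np.linalg.norm(P@(x-c)) for P,c in L]
def proj(m,X):
    T=np.linalg.inv(m["world_from_camera"]); c=np.atleast_2d(X)@T[:3,:3].T+T[:3,3]
    c=c*[1,-1,-1]
    return cv2.projectPoints(c.reshape(-1,1,3),np.zeros(3),np.zeros(3),m["K"],m["distortion"])[0].reshape(-1,2)
def shot(n,tag):
    s=bot.read_state();m=bot.camera_model(n);p,d=bot.snapshot(n)
    cv2.imwrite(f"pics/{n}{tag}.png",p[:,:,::-1]); np.savez(f"pics/{n}{tag}.npz",p=p,d=d,K=m["K"],dist=m["distortion"],T=m["world_from_camera"])
    return s,m,p,d
def load(f):
    z=np.load(f"pics/{f}.npz"); return dict(K=z["K"],distortion=z["dist"],world_from_camera=z["T"]),z["p"],z["d"]
def cloud(m,d):
    v,u=np.mgrid[0:420,0:560]; return world(m,np.c_[u.ravel(),v.ravel()],d.ravel()).reshape(420,560,3)
def goal(s,pos,yaw):
    """tool down, tool y axis at world angle yaw. returns rotvec deg, shift cm (straight line, tool axes of start) """
    R0=R.from_quat(s["ee_rot"])
    best=None
    for k in (0,np.pi):
        y=np.array([np.cos(yaw+k),np.sin(yaw+k),0]);z=np.array([0,0,-1.]);x=np.cross(y,z)
        Rg=R.from_matrix(np.c_[x,y,z]); rv=(R0.inv()*Rg).as_rotvec()
        if best is None or np.linalg.norm(rv)<np.linalg.norm(best): best=rv
    return np.degrees(best), R0.inv().apply(np.array(pos)-s["ee_pos"])*100
E
python3 - <<'E'
from h import *
names=["stand","lower_tray","upper_tray","lower_tray_handle","upper_tray_handle","catch_a_top","jam_jar","mustard_jar","spice_jar","shaker","lower_seat","upper_seat"]
D={}
for c in ["scene","side"]:
    s,m,p,d=shot(c,"1")
    for n in names:
        r=bot.spot_point(c,n)
        print(c,n,[(np.round(x["xy"],1),round(x["p"],2), world(m,[x["xy"]],[d[int(x["xy"][1]),int(x["xy"][0])]])[0]) for x in r[:2]])
        if r: D.setdefault(n,[]).append((m,r[0]["xy"]))
for n,v in D.items():
    if len(v)==2: print(n,*tri([a[0] for a in v],[a[1] for a in v]))
E
```

```text
scene stand []
scene lower_tray [(array([279.2, 237.4]), 0.77, array([0.4729, 0.0011, 0.0071]))]
scene upper_tray [(array([195.5, 290.4]), 0.62, array([0.4694, 0.3007, 0.0057])), (array([276.5, 237.8]), 0.55, array([0.4785, 0.0072, 0.0042]))]
scene lower_tray_handle [(array([277.2, 226.6]), 0.6, array([0.4828, 0.0017, 0.0504]))]
scene upper_tray_handle [(array([194.8, 283.3]), 0.66, array([0.4689, 0.2974, 0.0408])), (array([196.1, 289.6]), 0.26, array([0.4724, 0.2975, 0.0029]))]
scene catch_a_top [(array([215.8, 287.7]), 0.44, array([0.4347, 0.2541, 0.0193]))]
scene jam_jar [(array([292.2, 193.8]), 0.97, array([ 0.5676, -0.1269,  0.0405]))]
scene mustard_jar [(array([218.1, 240.1]), 0.76, array([0.557 , 0.1654, 0.0376]))]
scene spice_jar [(array([255.8, 285.4]), 0.68, array([0.3573, 0.1729, 0.0512]))]
scene shaker []
scene lower_seat []
scene upper_seat [(array([276.6, 236.1]), 0.46, array([0.4811, 0.0048, 0.0081]))]
side stand [(array([332.1, 201.2]), 0.7, array([ 0.4297, -0.2602,  0.0395])), (array([198.8, 276.6]), 0.5, array([0.4689, 0.2935, 0.0503]))]
side lower_tray [(array([270
[... 1471 characters left out ...]
t64(0.0033299689693596225), np.float64(0.0033299689693596815)]
upper_tray_handle [0.4647 0.3028 0.0576] [np.float64(0.00582475508295209), np.float64(0.005824755082951958)]
catch_a_top [0.4338 0.2534 0.0182] [np.float64(0.001390466624658939), np.float64(0.001390466624659071)]
jam_jar [ 0.6042 -0.1592 -0.0103] [np.float64(0.00014808609416942767), np.float64(0.00014808609416957076)]
mustard_jar [ 0.601   0.146  -0.0218] [np.float64(0.0019470073418653652), np.float64(0.0019470073418653114)]
spice_jar [ 0.387   0.1533 -0.0078] [np.float64(3.770410551612315e-05), np.float64(3.770410551601834e-05)]
upper_seat [0.2422 0.1621 0.3384] [np.float64(0.03440957928980654), np.float64(0.034409579289806536)]
```

```bash
python3 - <<'E'
from h import *
for c in ["scene1","side1"]:
    m,p,d=load(c); X=cloud(m,d)
    hsv=cv2.cvtColor(p,cv2.COLOR_RGB2HSV)
    wood=(hsv[...,1]>140)&(hsv[...,0]<20)&(d>0)
    for n,cx,cy,zl,zh in [("low",.475,.0,.0,.022),("up",.47,.3,.0,.022),("stand",.43,-.26,.004,.02)]:
        k=wood&(abs(X[...,0]-cx)<.12)&(abs(X[...,1]-cy)<.12)&(X[...,2]>zl)&(X[...,2]<zh)
        q=X[k][:,:2].astype(np.float32)
        if len(q)<50: print(c,n,len(q));continue
        print(c,n,len(q),cv2.minAreaRect(q),np.percentile(X[k][:,2],[5,50,95]))
    # pillars of stand: anything steel above .05
    k=(d>0)&(abs(X[...,0]-.44)<.14)&(abs(X[...,1]+.27)<.14)&(X[...,2]>.05)&(X[...,2]<.14)
    q=X[k]; print(len(q)); 
    if len(q):
        lab=cv2.connectedComponentsWithStats(k.astype(np.uint8))
        for i in range(1,lab[0]):
            if lab[2][i,4]>8: print(lab[2][i], np.median(X[lab[1]==i],0),X[lab[1]==i][:,2].max())
E
python3 - <<'E'
import cv2
p=cv2.imread('pics/side1.png')
cv2.imwrite('pics/sidec.png',cv2.resize(p[140:320,150:400],None,fx=3,fy=3,interpolation=cv2.INTER_CUBIC))
E
```

```text
scene1 low 1680 ((0.43874359130859375, 0.012680768966674805), (0.17488333582878113, 0.21103127300739288), 76.30918884277344) [0.0013 0.0068 0.0146]
scene1 up 1971 ((0.4565832018852234, 0.29990437626838684), (0.23980778455734253, 0.21286733448505402), 89.95573425292969) [0.0005 0.0062 0.0145]
scene1 stand 30
207
[336 161   6  18  33] [ 0.5187 -0.279   0.1025] 0.13400071089370247
[292 172  13  20 174] [ 0.5674 -0.1487  0.0783] 0.10486437831430606
side1 low 1048 ((0.4348812997341156, -0.0077715590596199036), (0.20001719892024994, 0.20975737273693085), 76.98946380615234) [0.0014 0.0048 0.0123]
side1 up 1565 ((0.45566874742507935, 0.2968065142631531), (0.2302541732788086, 0.211088165640831), 89.9950180053711) [0.0011 0.0047 0.0125]
side1 stand 516 ((0.46257418394088745, -0.31470367312431335), (0.15524637699127197, 0.14243647456169128), 74.71993255615234) [0.0076 0.0108 0.0136]
556
[309 165   6  25 101] [ 0.5153 -0.2793  0.0869] 0.13100784668572896
[328 173   6  26 108] [ 0.4352 -0.2558  0.0838] 0.13060607755716291
[268 182  13  20 168] [ 0.5662 -0.146   0.0747] 0.09984383671972952
[330 205  13  16 173] [ 0.35   -0.1385  0.0718] 0.08859818079182025
```

View pics/sidec.png

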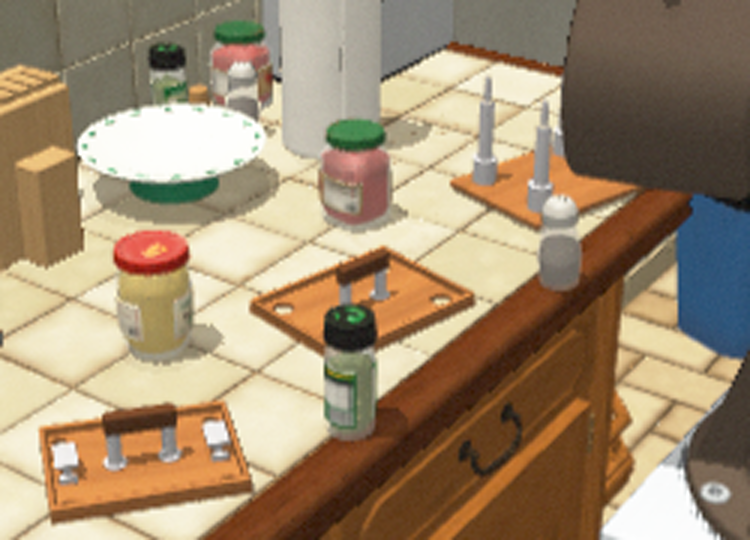

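Run:
```python
from h import *
for c in ["scene1","side1"]:
    m,p,d=load(c); X=cloud(m,d)
    for u,v in [(100,60),(200,60),(300,40),(50,170),(320,100),(385,35),(150,190),(240,60)]:
        print(c,u,v,X[v,u])
    k=(d>0)&(X[...,2]>.25)&(X[...,0]>.2)
    for y0 in np.arange(-.6,.8,.2):
        kk=k&(abs(X[...,1]-y0)<.1)
        if kk.sum()>30: print(y0, 'minx',np.percentile(X[kk][:,0],2), 'minz for x<.8',X[kk][:,2].min(), [ (x0,X[kk&(abs(X[...,0]-x0)<.05)][:,2].min()) for x0 in (.5,.6,.7,.8,.9) if (kk&(abs(X[...,0]-x0)<.05)).sum()>5])
```

```text
scene1 100 60 [0.6097 0.3201 0.6439]
scene1 200 60 [0.609  0.1179 0.5738]
scene1 300 40 [ 0.606  -0.1603  0.539 ]
scene1 50 170 [0.6034 0.4825 0.4683]
scene1 320 100 [ 0.7778 -0.4246  0.1682]
scene1 385 35 [ 0.9415 -0.9547  0.212 ]
scene1 150 190 [0.7372 0.2669 0.167 ]
scene1 240 60 [0.608  0.0176 0.5409]
-0.6 minx 0.20074903229601837 minz for x<.8 0.2688375388997407 [(0.6, np.float64(0.491455661009235)), (0.7, np.float64(0.4925619438026483))]
-0.39999999999999997 minx 0.20325554178441615 minz for x<.8 0.4497308138298808 [(0.6, np.float64(0.4497308138298808)), (0.7, np.float64(0.5176913422222978)), (0.8, np.float64(0.5188549467299219))]
-0.19999999999999996 minx 0.6013909384400729 minz for x<.8 0.4493442912433572 [(0.6, np.float64(0.4493442912433572))]
1.1102230246251565e-16 minx 0.20197092097130517 minz for x<.8 0.41396386492234327 [(0.6, np.float64(0.4490417005088849))]
0.20000000000000007 minx 0.20988970151274905 minz for x<.8 0.2795753009395763 [(0.6, np.float64(0.44954413620295897))]
0.4 minx 0.6034567210369323 minz for x<.8 0.44968074887598897 [(0.6, np.float64(0.44968074887598
[... 793 characters left out ...]
)), (0.7, np.float64(0.5175052130633133)), (0.9, np.float64(0.2502120441419206))]
-0.19999999999999996 minx 0.6027316499629424 minz for x<.8 0.25001905599115565 [(0.6, np.float64(0.4418634823954228)), (0.9, np.float64(0.25001905599115565))]
1.1102230246251565e-16 minx 0.20247078120055784 minz for x<.8 0.2500280798971332 [(0.6, np.float64(0.44172127137388434)), (0.9, np.float64(0.2500280798971332))]
0.20000000000000007 minx 0.20325423387718763 minz for x<.8 0.2500850025455976 [(0.6, np.float64(0.4416877431570587))]
0.4 minx 0.6035424328381297 minz for x<.8 0.4430339354626155 [(0.6, np.float64(0.4430339354626155))]
0.6000000000000002 minx 0.23209623767646764 minz for x<.8 0.2500146803969774 []
```

```bash
cat >> h.py <<'E'
def plan(pos,xyaw,s=None,step=5.0,turn=8.0,n=None):
    """straight move to TCP pos, tool down, tool x axis at world angle xyaw (deg). prints suggested rows"""
    s=s or bot.read_state(); R0=R.from_quat(s["ee_rot"])
    a=np.radians(xyaw); x=np.array([np.cos(a),np.sin(a),0]); z=np.array([0,0,-1.])
    Rg=R.from_matrix(np.c_[x,np.cross(z,x),z]); rv=(R0.inv()*Rg).as_rotvec(); dp=np.array(pos)-s["ee_pos"]
    if n is None: n=max(1,int(np.ceil(max(np.linalg.norm(dp)*100/step,np.degrees(np.linalg.norm(rv))/turn))))
    Rk=R0; st=R.from_rotvec(rv/n)
    print("n",n,"dp",dp,"turn",np.degrees(rv))
    for i in range(n):
        sh=Rk.inv().apply(dp/n)*100
        print(list(np.round(np.degrees(rv/n),2))+list(np.round(sh,2))); Rk=Rk*st
def where(s=None):
    s=s or bot.read_state(); M=R.from_quat(s["ee_rot"]).as_matrix()
    print("t",round(s["time"],2),"pos",s["ee_pos"],"xyaw",np.degrees(np.arctan2(M[1,0],M[0,0])).round(2),"tilt",np.degrees(np.arccos(-M[2,2])).round(2),"F",s["ft_force"],"w",round(s["gripper_width"],3),"q",s["q"])
E
python3 -c "
from h import *
where();plan([.45,-.2,.36],74,n=11)"
```

```text
t 1.45 pos [ 0.1945 -0.6202  0.3039] xyaw 17.41 tilt 0.0 F [0.3697 0.4295 0.381 ] w 0.996 q [-1.3136  0.4802  1.5963 -0.      1.0651 -0.0466]
n 11 dp [0.2555 0.4202 0.0561] turn [ -0.0004  -0.0003 -56.5922]
[np.float64(-0.0), np.float64(-0.0), np.float64(-5.14), np.float64(3.36), np.float64(-2.95), np.float64(-0.51)]
[np.float64(-0.0), np.float64(-0.0), np.float64(-5.14), np.float64(3.61), np.float64(-2.64), np.float64(-0.51)]
[np.float64(-0.0), np.float64(-0.0), np.float64(-5.14), np.float64(3.83), np.float64(-2.3), np.float64(-0.51)]
[np.float64(-0.0), np.float64(-0.0), np.float64(-5.14), np.float64(4.02), np.float64(-1.95), np.float64(-0.51)]
[np.float64(-0.0), np.float64(-0.0), np.float64(-5.14), np.float64(4.18), np.float64(-1.58), np.float64(-0.51)]
[np.float64(-0.0), np.float64(-0.0), np.float64(-5.14), np.float64(4.31), np.float64(-1.2), np.float64(-0.51)]
[np.float64(-0.0), np.float64(-0.0), np.float64(-5.14), np.float64(4.4), np.float64(-0.81), np.float64(-0.51)]
[np.float64(-0.0), np.float64(-0.0), np.float64(-5.14), np.float64(4.45), np.float64(-0.41), np.float64(-0.51)]
[np.float64(-0.0), np.float64(-0.0), np.float64(-5.14), np.float64(4.47), np.float64(-0.01), np.float64(-0.51)]
[np.float64(-0.0), np.float64(-0.0), np.float64(-5.14), np.float64(4.45), np.float64(0.39), np.float64(-0.51)]
[np.float64(-0.0), np.float64(-0.0), np.float64(-5.14), np.float64(4.4), np.float64(0.79), np.float64(-0.51)]
```

```bash
python3 -m jog '[[[0,0,-5.1,3.4,-2.9,-0.5,0],[0,0,-5.1,3.6,-2.6,-0.5,0],[0,0,-5.1,3.8,-2.3,-0.5,0],[0,0,-5.2,4.0,-2.0,-0.5,0],[0,0,-5.2,4.2,-1.6,-0.5,0],[0,0,-5.2,4.3,-1.2,-0.5,0],[0,0,-5.2,4.4,-0.8,-0.5,0],[0,0,-5.1,4.4,-0.4,-0.5,0],[0,0,-5.1,4.5,0,-0.5,0],[0,0,-5.1,4.5,0.4,-0.5,0],[0,0,-5.1,4.4,0.8,-0.6,0],[0,0,0,0,0,0,0]]]' 60
python3 -c "
from h import *
where()
s,m,p,d=shot('wrist','2');print(m['world_from_camera'])"
```

```text
time: 2.65
ee_pos: [0.4528, -0.1967, 0.3608]
ee_rot: [0.797, 0.604, 0.001, 0.0]
ft_force: [-0.7, -1.1, -0.8]
gripper_width: 1.004
t 2.65 pos [ 0.4528 -0.1967  0.3608] xyaw 74.34 tilt 0.11 F [-0.7077 -1.0942 -0.8485] w 1.004 q [-0.4721  0.1991  1.8744  0.0014  1.0665 -0.1993]
[[ 0.9631  0.2572  0.0796  0.4739]
 [-0.2692  0.9164  0.2964 -0.12  ]
 [ 0.0033 -0.3068  0.9518  0.431 ]
 [ 0.      0.      0.      1.    ]]
```

View pics/wrist2.png

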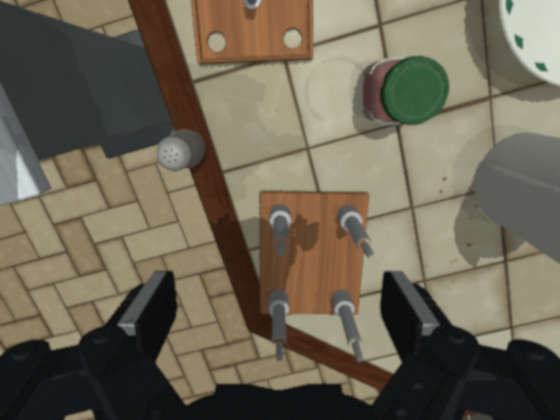

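```bash
cat >> h.py <<'E'
from scipy.optimize import least_squares
def fitpattern(P,th0):
    """P 4x2 points order-free -> centre, yaw of 120x84 rectangle (yaw near th0 rad)"""
    c=P.mean(0); B=np.array([[60,42],[60,-42],[-60,42],[-60,-42]])/1000
    best=None
    def f(v):
        Rm=np.array([[np.cos(v[2]),-np.sin(v[2])],[np.sin(v[2]),np.cos(v[2])]]); Q=B@Rm.T+v[:2]
        D=np.linalg.norm(P[:,None]-Q[None],axis=2); j=D.argmin(1); return (P-Q[j]).ravel()
    r=least_squares(f,[c[0],c[1],th0]); return r.x,np.abs(r.fun).max()
E
python3 - <<'E'
from h import *
m,p,d=load('wrist2'); X=cloud(m,d)
cs=(.459,-.325)
k=(d>0)&(abs(X[...,0]-cs[0])<.12)&(abs(X[...,1]-cs[1])<.12)
print('board z', np.percentile(X[k&(X[...,2]<.03)&(X[...,2]>.006)][:,2],[10,50,90]))
for zl,zh in [(.05,.1),(.108,.125),(.125,.14)]:
    kk=k&(X[...,2]>zl)&(X[...,2]<zh); lab=cv2.connectedComponentsWithStats(kk.astype(np.uint8))
    P=[]
    for i in range(1,lab[0]):
        if lab[2][i,4]>4:
            q=X[lab[1]==i]; P.append(q.mean(0)); print(zl,lab[2][i],q.mean(0),q[:,2].max())
    P=np.array(P)
    if len(P)==4: print(fitpattern(P[:,:2],np.radians(74)),)
# board edges via color
hsv=cv2.cvtColor(p,cv2.COLOR_RGB2HSV)
kk=k&(X[...,2]<.02)&(X[...,2]>.008); print(cv2.minAreaRect(X[kk][:,:2].astype(np.float32)))
E
python3 - <<'E'
import cv2
p=cv2.imread('pics/wrist2.png')
cv2.imwrite('pics/w2c.png',cv2.resize(p[180:370,240:400],None,fx=3.1,fy=3.1,interpolation=cv2.INTER_CUBIC))
E
```

```text
board z [0.0118 0.013  0.0142]
0.05 [273 217  16  24 250] [ 0.4399 -0.255   0.0766] 0.09996835194850151
0.05 [347 218  22  26 289] [ 0.5173 -0.2787  0.0767] 0.0999153665397382
0.05 [273 308  14  32 345] [ 0.4065 -0.3702  0.0765] 0.09992638091830147
0.05 [340 308  21  32 365] [ 0.4852 -0.3935  0.0766] 0.09995092049195603
(array([ 0.4622, -0.3243,  1.2884]), np.float64(0.001951879775510812))
0.108 [277 241   9  11  63] [ 0.4389 -0.258   0.1172] 0.12498761287779842
0.108 [361 241  12  13  75] [ 0.5182 -0.2816  0.1168] 0.12489493313253719
0.108 [276 342   7  14  79] [ 0.4052 -0.373   0.1172] 0.12494937493584118
0.108 [353 343  10  14  84] [ 0.4851 -0.3966  0.1174] 0.12495480778511203
(array([ 0.4618, -0.3273,  1.2865]), np.float64(0.0008005441038839711))
0.125 [277 248   8   9  40] [ 0.4388 -0.259   0.1287] 0.13300993402448674
0.125 [366 249   8   9  44] [ 0.5183 -0.2826  0.1289] 0.13366568280125624
0.125 [276 353   7   8  39] [ 0.4051 -0.374   0.1289] 0.1326911154719132
0.125 [356 353   7   9  43] [ 0.485  -0.3974  0.1288] 0.1342408861369181
(array([ 0.4618, -0.3283,  1.286 ]), np.float64(0.0006405579459488608))
((0.4622708261013031, -0.32984527945518494), (0.1750984489917755, 0.13590112328529358), 73.6700439453125)
```

View pics/w2c.png

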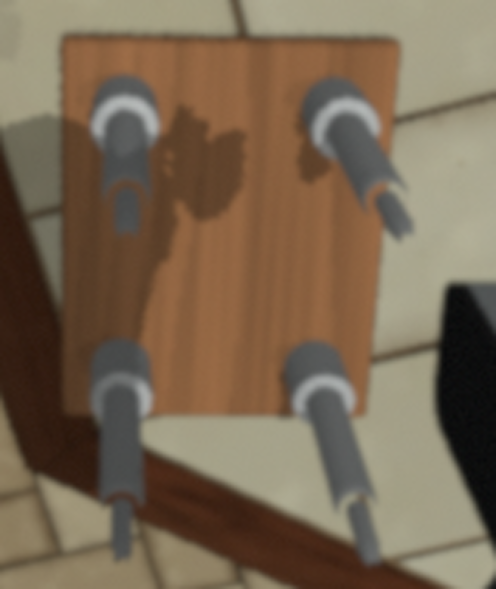

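```bash
python3 -c "
from h import *
plan([.46,.14,.36],74)"
```

```text
n 7 dp [ 0.0083  0.3385 -0.0004] turn [0.0618 0.0007 0.1715]
[np.float64(0.01), np.float64(0.0), np.float64(0.02), np.float64(4.68), np.float64(-1.21), np.float64(0.0)]
[np.float64(0.01), np.float64(0.0), np.float64(0.02), np.float64(4.68), np.float64(-1.21), np.float64(0.0)]
[np.float64(0.01), np.float64(0.0), np.float64(0.02), np.float64(4.68), np.float64(-1.21), np.float64(0.0)]
[np.float64(0.01), np.float64(0.0), np.float64(0.02), np.float64(4.68), np.float64(-1.21), np.float64(0.0)]
[np.float64(0.01), np.float64(0.0), np.float64(0.02), np.float64(4.68), np.float64(-1.21), np.float64(0.0)]
[np.float64(0.01), np.float64(0.0), np.float64(0.02), np.float64(4.68), np.float64(-1.22), np.float64(0.01)]
[np.float64(0.01), np.float64(0.0), np.float64(0.02), np.float64(4.68), np.float64(-1.22), np.float64(0.01)]
```

```bash
python3 -m jog '[[[0,0,0,4.7,-1.2,0,0],[0,0,0,4.7,-1.2,0,0],[0,0,0,4.7,-1.2,0,0],[0,0,0,4.7,-1.2,0,0],[0,0,0,4.7,-1.2,0,0],[0,0,0,4.7,-1.2,0,0],[0,0,0,4.6,-1.2,0,0],[0,0,0,0,0,0,0],[0,0,0,0,0,0,0]]]' 60
python3 -c "
from h import *
where()
s,m,p,d=shot('wrist','3')"
```

```text
time: 3.6
ee_pos: [0.4606, 0.1381, 0.3597]
ee_rot: [0.799, 0.602, -0.0, 0.0]
ft_force: [-0.4, -0.8, -0.9]
gripper_width: 1.003
t 3.6 pos [0.4606 0.1381 0.3597] xyaw 73.98 tilt 0.03 F [-0.3852 -0.7929 -0.9499] w 1.003 q [ 0.2284  0.1817  1.9    -0.0004  1.0604  0.5081]
```

View pics/wrist3.png

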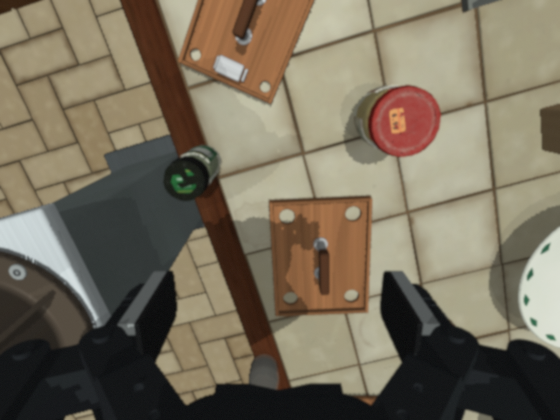

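```bash
cat >> h.py <<'E'
def woodrect(f,c,zl=.010,zh=.018,r=.12):
    m,p,d=load(f); X=cloud(m,d); hsv=cv2.cvtColor(p,cv2.COLOR_RGB2HSV)
    k=(d>0)&(np.hypot(X[...,0]-c[0],X[...,1]-c[1])<r)&(X[...,2]>zl)&(X[...,2]<zh)
    return cv2.minAreaRect(X[k][:,:2].astype(np.float32)),k.sum()
def holes(f,c,z,th0,Rmax=.1,zs=True):
    m,p,d=load(f); X=cloud(m,d); hsv=cv2.cvtColor(p,cv2.COLOR_RGB2HSV)
    on=onplane(m,np.stack(np.meshgrid(np.arange(560),np.arange(420)),-1).reshape(-1,2),z).reshape(420,560,3)
    out=[]
    for sx in(1,-1):
        for sy in(1,-1):
            e=np.array(c)+[np.cos(th0)*.06*sx-np.sin(th0)*.042*sy,np.sin(th0)*.06*sx+np.cos(th0)*.042*sy]
            rr=np.hypot(on[...,0]-e[0],on[...,1]-e[1]); k=(rr<.013)&(hsv[...,1]<110)
            lab=cv2.connectedComponentsWithStats(k.astype(np.uint8))
            if lab[0]<2: out.append([np.nan]*2);continue
            i=1+lab[2][1:,4].argmax(); px=lab[3][i]; w=onplane(m,[px],z)[0]; out.append(w[:2]); print("hole px",px.round(1),"area",lab[2][i,4],w)
    return np.array(out)
E
python3 - <<'E'
from h import *
r,n=woodrect('wrist3',(.475,.0)); print(r,n)
H=holes('wrist3',r[0],.003,np.radians(74)); print(fitpattern(H,np.radians(74)))
m,p,d=load('wrist3'); X=cloud(m,d)
k=(d>0)&(np.hypot(X[...,0]-.475,X[...,1])<.05)&(X[...,2]>.045)&(X[...,2]<.06)
print('bar',k.sum(),cv2.minAreaRect(X[k][:,:2].astype(np.float32)),np.median(X[k][:,2]))
k=(d>0)&(np.hypot(X[...,0]-.475,X[...,1]-.3)<.05)&(X[...,2]>.045)&(X[...,2]<.06)
print('ubar',k.sum(),cv2.minAreaRect(X[k][:,:2].astype(np.float32)))
# two-view height of bar: side cam vs wrist
for c in ['side1','scene1']:
    m2,_,_=load(c); print(c,proj(m2,np.array([[.475,.0,.052]])))
E
```

```text
((0.4789315462112427, -0.0028009191155433655), (0.16597633063793182, 0.1281488984823227), 76.72564697265625) 1743
hole px [287.2 215.4] area 192 [0.452 0.065 0.003]
hole px [352.6 213. ] area 193 [0.5332 0.0452 0.003 ]
hole px [289.9 297.3] area 140 [ 0.4235 -0.0519  0.003 ]
hole px [350.9 294.9] area 154 [ 0.5054 -0.0714  0.003 ]
(array([ 0.4786, -0.0033,  1.334 ]), np.float64(0.00023173997310693695))
bar 426 ((0.47845178842544556, -0.0024887509644031525), (0.056493014097213745, 0.011845794506371021), 75.9537353515625) 0.05154569790223881
ubar 505 ((0.4694814383983612, 0.2886459231376648), (0.036643318831920624, 0.012451482005417347), 50.004478454589844)
side1 [[270.9028 226.0547]]
scene1 [[279.2528 227.5891]]
```

```bash
python3 -c "
from h import *
plan([.4786,-.003,.166],76.4,n=6)"
```

```text
n 6 dp [ 0.018  -0.1402 -0.1937] turn [-0.0186  0.0362 -2.4994]
[np.float64(-0.0), np.float64(0.01), np.float64(-0.42), np.float64(-2.16), np.float64(0.94), np.float64(3.23)]
[np.float64(-0.0), np.float64(0.01), np.float64(-0.42), np.float64(-2.17), np.float64(0.92), np.float64(3.23)]
[np.float64(-0.0), np.float64(0.01), np.float64(-0.42), np.float64(-2.17), np.float64(0.9), np.float64(3.23)]
[np.float64(-0.0), np.float64(0.01), np.float64(-0.42), np.float64(-2.18), np.float64(0.89), np.float64(3.23)]
[np.float64(-0.0), np.float64(0.01), np.float64(-0.42), np.float64(-2.19), np.float64(0.87), np.float64(3.23)]
[np.float64(-0.0), np.float64(0.01), np.float64(-0.42), np.float64(-2.19), np.float64(0.86), np.float64(3.23)]
```

```bash
python3 -m jog '[[[0,0,-0.4,-2.2,0.9,3.2,0],[0,0,-0.4,-2.2,0.9,3.2,0],[0,0,-0.4,-2.2,0.9,3.2,0],[0,0,-0.4,-2.2,0.9,3.2,0],[0,0,-0.4,-2.2,0.9,3.3,0],[0,0,-0.5,-2.1,0.9,3.3,0],[0,0,0,0,0,0,0],[0,0,0,0,0,0,0]]]' 60
python3 -c "
from h import *
where()
s,m,p,d=shot('wrist','4')
plan([.4786,-.003,.096],76.4)"
```

```text
time: 4.45
ee_pos: [0.4781, -0.0045, 0.1655]
ee_rot: [0.787, 0.617, -0.001, -0.001]
ft_force: [0.1, 0.9, 0.0]
gripper_width: 1.003
t 4.45 pos [ 0.4781 -0.0045  0.1655] xyaw 76.18 tilt 0.11 F [0.1195 0.8568 0.0014] w 1.003 q [-0.0727  0.4526  2.1085 -0.0001  0.5823  0.1686]
n 2 dp [-0.0001  0.0008 -0.0703] turn [-0.0056  0.0029 -0.1467]
[np.float64(-0.0), np.float64(0.0), np.float64(-0.07), np.float64(0.04), np.float64(-0.01), np.float64(3.52)]
[np.float64(-0.0), np.float64(0.0), np.float64(-0.07), np.float64(0.04), np.float64(-0.01), np.float64(3.52)]
```

View pics/wrist4.png

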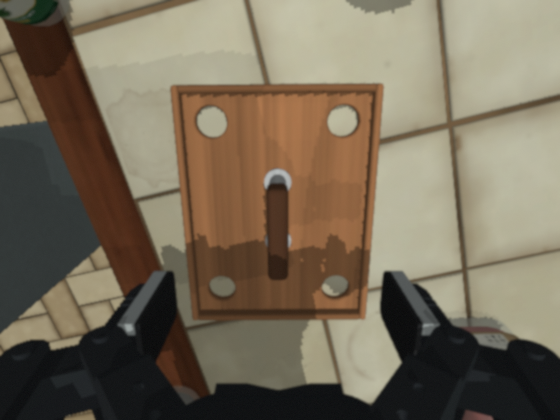

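```bash
python3 -m jog '[[[0,0,-0.2,0,0,3.5,0],[0,0,0,0.1,0,3.5,0],[0,0,0,0,0,0,0],[0,0,0,0,0,0,1],[0,0,0,0,0,0,1],[0,0,0,0,0,0,1],[0,0,0,0,0,0,1],[0,0,0,0,0,0,1],[0,0,0,0,0,0,1]]]' 60
python3 -c "
from h import *
where()"
```

```text
time: 5.4
ee_pos: [0.4792, -0.0017, 0.0967]
ee_rot: [0.785, 0.62, 0.0, 0.0]
ft_force: [-2.2, 1.8, 17.9]
gripper_width: 0.129
t 5.4 pos [ 0.4792 -0.0017  0.0967] xyaw 76.61 tilt 0.06 F [-2.194   1.7983 17.8998] w 0.129 q [-0.0667  0.5827  2.144   0.      0.4139  0.167 ]
```

```bash
python3 -m jog '[[[0,0,0,0,0,0,1],[0,0,0,0,0,0,1],[0,0,0,0,0,-0.5,1],[0,0,0,0,0,-1.5,1],[0,0,0,0,0,-3,1],[0,0,0,0,0,-4,1],[0,0,0,0,0,-4,1],[0,0,0,0,0,0,1],[0,0,0,0,0,0,1]]]' 60
python3 -c "
from h import *
where()
s,m,p,d=shot('wrist','5')"
```

```text
time: 6.3
ee_pos: [0.4791, -0.0017, 0.2265]
ee_rot: [0.785, 0.62, 0.001, 0.001]
ft_force: [-0.9, 0.5, -4.8]
gripper_width: 0.13
t 6.3 pos [ 0.4791 -0.0017  0.2265] xyaw 76.61 tilt 0.1 F [-0.9137  0.5072 -4.7714] w 0.13 q [-0.0668  0.3499  2.0601 -0.      0.7298  0.167 ]
```

View pics/wrist5.png

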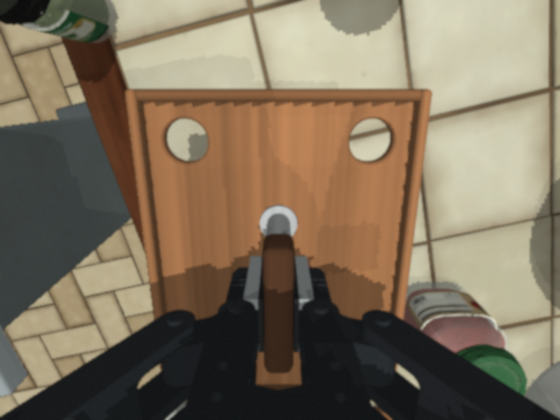

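```bash
cat >> h.py <<'E'
def held(f,s,hx,tr=.0):
    """held tray in tool frame: plane of board top, holes"""
    m,p,d=load(f); X=cloud(m,d); R0=R.from_quat(s["ee_rot"]); Y=R0.inv().apply((X-s["ee_pos"]).reshape(-1,3)).reshape(X.shape)
    hsv=cv2.cvtColor(p,cv2.COLOR_RGB2HSV)
    k=(d>0)&(abs(Y[...,0])<.085)&(abs(Y[...,1])<.05)&(Y[...,2]>.082)&(Y[...,2]<.1)&(hsv[...,1]>120)
    q=Y[k]; A=np.c_[q[:,:2],np.ones(len(q))]; co=np.linalg.lstsq(A,q[:,2],rcond=None)[0]
    r=abs(A@co-q[:,2]); g=r<.002; co=np.linalg.lstsq(A[g],q[g,2],rcond=None)[0]
    print("board plane slope x,y (rad)",co[:2],"z0",co[2],g.sum())
    k=(d>0)&(abs(Y[...,0])<.095)&(abs(Y[...,1])<.08)&(Y[...,2]>.070)&(Y[...,2]<.08)&(hsv[...,1]>110)
    print("rim",cv2.minAreaRect(Y[k][:,:2].astype(np.float32)),"max x",np.percentile(Y[k][:,0],99))
    # holes: rays hit plane z = co[2]+.003
    T=np.linalg.inv(np.r_[np.c_[R0.as_matrix(),s["ee_pos"]],[[0,0,0,1]]])@m["world_from_camera"]
    mt=dict(m,world_from_camera=T)
    uv=np.stack(np.meshgrid(np.arange(560),np.arange(420)),-1).reshape(-1,2)
    on=onplane(mt,uv,co[2]+.003).reshape(420,560,3); H=[]
    for e in ([.06,.042],[.06,-.042]):
        far=(Y[...,2]>co[2]+.02)|(d==0)
        k=(np.hypot(on[...,0]-e[0],on[...,1]-e[1])<hx+.005)&far
        lab=cv2.connectedComponentsWithStats(k.astype(np.uint8))
        i=1+lab[2][1:,4].argmax(); w=onplane(mt,[lab[3][i]],co[2]+.003)[0]; H.append(w); print("hole",lab[3][i].round(1),lab[2][i,4],w)
    H=np.array(H); v=H[0]-H[1]; yaw=np.arctan2(v[1],v[0])-np.pi/2; c=H.mean(0)[:2]-.06*np.array([np.cos(yaw),np.sin(yaw)])
    print("dist",np.linalg.norm(v),"tray centre in tool",c,"yaw in tool deg",np.degrees(yaw))
    w=R0.apply([c[0],c[1],co[2]+.006])+s["ee_pos"]; xd=R0.apply([np.cos(yaw),np.sin(yaw),0]); print("tray origin world",w,"yaw",np.degrees(np.arctan2(xd[1],xd[0])))
E
python3 - <<'E'
from h import *
held('wrist5',bot.read_state(),.01)
E
```

```text
board plane slope x,y (rad) [-0.0009 -0.0036] z0 0.08968668574241201 34825
rim ((0.058111708611249924, 0.029689230024814606), (0.06309495866298676, 0.13642898201942444), 39.865867614746094) max x 0.0799080488347926
hole [369.5 138.9] 1346 [0.0587 0.0428 0.0927]
hole [187.5 138.9] 1348 [ 0.0586 -0.0407  0.0927]
dist 0.0834749717092962 tray centre in tool [-0.0013  0.0011] yaw in tool deg -0.015673842674007746
tray origin world [ 0.4791 -0.0032  0.1298] yaw 76.6222430256176
```

```bash
python3 -c "
from h import *
plan([.4613,-.3284,.252],73.7,n=9)"
```

```text
n 9 dp [-0.0171 -0.3268  0.0265] turn [-0.024   0.006   2.9066]
[np.float64(-0.0), np.float64(0.0), np.float64(0.32), np.float64(-3.58), np.float64(0.66), np.float64(-0.29)]
[np.float64(-0.0), np.float64(0.0), np.float64(0.32), np.float64(-3.57), np.float64(0.68), np.float64(-0.29)]
[np.float64(-0.0), np.float64(0.0), np.float64(0.32), np.float64(-3.57), np.float64(0.7), np.float64(-0.29)]
[np.float64(-0.0), np.float64(0.0), np.float64(0.32), np.float64(-3.56), np.float64(0.72), np.float64(-0.29)]
[np.float64(-0.0), np.float64(0.0), np.float64(0.32), np.float64(-3.56), np.float64(0.74), np.float64(-0.29)]
[np.float64(-0.0), np.float64(0.0), np.float64(0.32), np.float64(-3.56), np.float64(0.76), np.float64(-0.29)]
[np.float64(-0.0), np.float64(0.0), np.float64(0.32), np.float64(-3.55), np.float64(0.78), np.float64(-0.29)]
[np.float64(-0.0), np.float64(0.0), np.float64(0.32), np.float64(-3.55), np.float64(0.8), np.float64(-0.29)]
[np.float64(-0.0), np.float64(0.0), np.float64(0.32), np.float64(-3.54), np.float64(0.82), np.float64(-0.29)]
```

```bash
python3 -m jog '[[[0,0,0,0,0,-1.3,1],[0,0,0.3,-2,0.4,-1.2,1],[0,0,0.4,-4,0.8,0,1],[0,0,0.4,-4,0.8,0,1],[0,0,0.4,-4,0.8,0,1],[0,0,0.4,-4,0.8,0,1],[0,0,0.4,-4,0.8,0,1],[0,0,0.3,-4,0.9,0,1],[0,0,0.3,-4,1.1,0,1],[0,0,0,-2.05,0.9,0,1],[0,0,0,0,0,0,1],[0,0,0,0,0,0,1]]]' 60
python3 -c "
from h import *
where()
s,m,p,d=shot('wrist','6');held('wrist6',s,.01)
shot('side','6')"
```

```text
time: 7.55
ee_pos: [0.4662, -0.33, 0.2488]
ee_rot: [0.801, 0.599, -0.0, -0.002]
ft_force: [-0.4, -0.0, -3.6]
gripper_width: 0.132
t 7.55 pos [ 0.4662 -0.33    0.2488] xyaw 73.64 tilt 0.21 F [-0.4348 -0.017  -3.5513] w 0.132 q [-0.669   0.4351  1.834   0.0002  0.8762 -0.3836]
board plane slope x,y (rad) [-0.0029 -0.0014] z0 0.09074796496342181 33519
rim ((0.011419747956097126, 0.012145878747105598), (0.0, 0.0), 0.0) max x 0.011419748370772951
hole [369.5 138.9] 1347 [0.0586 0.0419 0.0937]
hole [187.5 138.9] 1345 [ 0.0585 -0.0416  0.0937]
dist 0.08347819333910829 tray centre in tool [-0.0015  0.0002] yaw in tool deg -0.04153149189586763
tray origin world [ 0.4658 -0.3312  0.1521] yaw 73.68111735302551
```

View pics/wrist6.png

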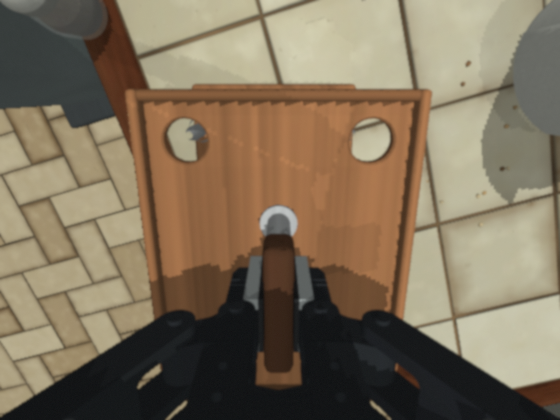

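View pics/side6.png

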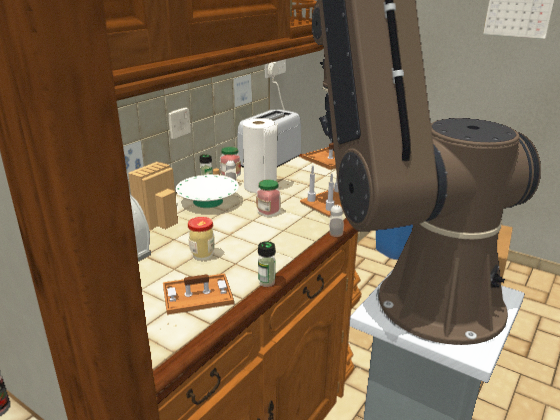

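```bash
python3 -c "
from h import *
s=bot.read_state();where(s);p=s['ee_pos'];plan([p[0]-.0038,p[1]+.0012,.247],73.7,s=s)"
```

```text
t 7.65 pos [ 0.4666 -0.3291  0.2496] xyaw 73.73 tilt 0.15 F [-0.1493  0.7098 -3.6725] w 0.127 q [-0.6675  0.4335  1.8344  0.0002  0.8764 -0.3837]
n 1 dp [-0.0038  0.0012 -0.0026] turn [-0.1389 -0.0652  0.0273]
[np.float64(-0.14), np.float64(-0.07), np.float64(0.03), np.float64(0.01), np.float64(-0.4), np.float64(0.26)]
```

```bash
python3 -m jog '[[[0,0,0,0,-0.4,0.2,1],[0,0,0,0,0,0,1],[0,0,0,0,0,0,1],[0,0,0,0,0,0,1]]]' 60
python3 -c "
from h import *
where()
s,m,p,d=shot('wrist','7');held('wrist7',s,.01)
X=cloud(m,d)
k=(d>0)&(X[...,2]>.11)&(X[...,2]<.137); k[:100]=0;k[180:]=0
for a,b in ((150,225),(330,410)):
    kk=k.copy();kk[:,:a]=0;kk[:,b:]=0;print(kk.sum(),X[kk].mean(0) if kk.any() else '', X[kk&(X[...,2]>.127)].mean(0) if kk.any() else '')
a=np.radians(73.7);c=np.array([.462,-.33])
for sy in (1,-1): print(proj(m,np.array([[c[0]+.06*np.cos(a)-sy*.042*np.sin(a),c[1]+.06*np.sin(a)+sy*.042*np.cos(a),z] for z in (.133,.105)])))
cv2.imwrite('pics/w7c.png',cv2.resize(p[80:200,120:440,::-1],None,fx=2.5,fy=2.5,interpolation=2))
"
```

```text
time: 8.05
ee_pos: [0.4634, -0.3289, 0.2491]
ee_rot: [0.8, 0.6, 0.0, 0.0]
ft_force: [-0.5, -0.3, -3.5]
gripper_width: 0.128
t 8.05 pos [ 0.4634 -0.3289  0.2491] xyaw 73.73 tilt 0.02 F [-0.4867 -0.2664 -3.4539] w 0.128 q [-0.6706  0.4297  1.843   0.      0.8687 -0.3866]
board plane slope x,y (rad) [-0.0027 -0.001 ] z0 0.09074424475037397 33526Traceback (most recent call last):
  File "<string>", line 4, in <module>
    s,m,p,d=shot('wrist','7');held('wrist7',s,.01)
                              ~~~~^^^^^^^^^^^^^^^^
  File "h.py", line 89, in held
    print("rim",cv2.minAreaRect(Y[k][:,:2].astype(np.float32)),"max x",np.percentile(Y[k][:,0],99))
                                                                       ~~~~~~~~~~~~~^^^^^^^^^^^^^^
    return _quantile_unchecked(
        a, q, axis, out, overwrite_input, method, keepdims, weights)
    return _ureduce(a,
                    func=_quantile_ureduce_func,
    ...<5 lines>...
                    overwrite_input=overwrite_input,
                    method=method)
    r = func(a, **kwargs)
    result = _quantile(arr,
                       quantiles=q,
    ...<2 lines>...
                       out=out,
                       weights=wgt)
    slices_having_nans = np.isnan(arr[-1, ...])
                                  ~~~^^^^^^^^^
IndexError: index -1 is out of bounds for axis 0 with size 0
```

```bash
sed -i '/print("rim"/d' h.py
cat > tip.py <<'E'
from h import *
import sys
def tips(f,s,hx):
    m,p,d=load(f); held(f,s,hx)
    X=cloud(m,d)
    k=(d>0)&(X[...,2]>.11)&(X[...,2]<.137); k[:100]=0;k[180:]=0
    for a,b in ((150,225),(330,410)):
        kk=k.copy();kk[:,:a]=0;kk[:,b:]=0;kt=kk&(X[...,2]>.127)
        print('post',kk.sum(),X[kk].mean(0) if kk.any() else '', 'tip',kt.sum(),X[kt].mean(0) if kt.any() else '')
    a=np.radians(73.7);c=np.array([.462,-.33])
    for sy in (1,-1):
        P=np.array([[c[0]+.06*np.cos(a)-sy*.042*np.sin(a),c[1]+.06*np.sin(a)+sy*.042*np.cos(a),z] for z in (.133,.105)]); print('expect',P[0],proj(m,P).round(1).tolist())
    cv2.imwrite('pics/%sc.png'%f,cv2.resize(p[80:200,120:440,::-1],None,fx=2.5,fy=2.5,interpolation=2))
E
python3 -c "
from tip import *
tips('wrist7',bot.read_state(),.01)"
```

```text
board plane slope x,y (rad) [-0.0027 -0.001 ] z0 0.09073177618672086 33557
hole [369.5 138.9] 1346 [0.0587 0.0419 0.0937]
hole [187.5 138.9] 1347 [ 0.0586 -0.0416  0.0937]
dist 0.08347300598047387 tray centre in tool [-0.0014  0.0002] yaw in tool deg -0.07279841136664834
tray origin world [ 0.4633 -0.3305  0.1523] yaw 73.79263356626956
post 145 [ 0.4396 -0.2609  0.1271] tip 78 [ 0.4392 -0.2609  0.1298]
post 56 [ 0.5183 -0.284   0.1298] tip 46 [ 0.5179 -0.284   0.1308]
expect [ 0.4385 -0.2606  0.133 ] [[195.0, 133.0], [205.4, 127.6]]
expect [ 0.5192 -0.2842  0.133 ] [[357.0, 133.2], [346.9, 127.8]]
```

View pics/wrist7c.png

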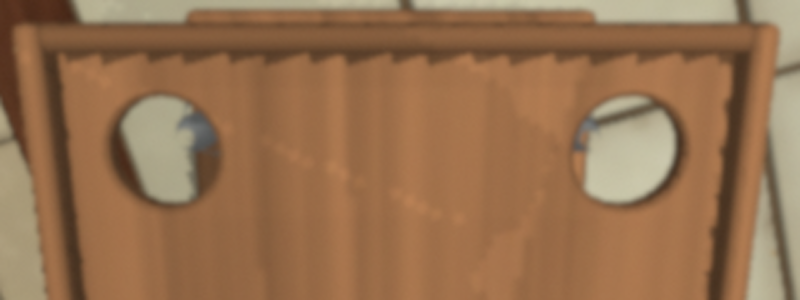

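```bash
python3 -m jog '[[[0,0,0,0.05,-0.12,0.5,1],[0,0,0,0,0,1,1],[0,0,0,0,0,0,1],[0,0,0,0,0,0,1]]]' 60
python3 -c "
from tip import *
where()
s,m,p,d=shot('wrist','8');tips('wrist8',s,.01)
"
```

```text
time: 8.5
ee_pos: [0.4621, -0.3282, 0.2333]
ee_rot: [0.8, 0.6, -0.0, -0.001]
ft_force: [-0.2, 0.3, -3.3]
gripper_width: 0.13
t 8.5 pos [ 0.4621 -0.3282  0.2333] xyaw 73.71 tilt 0.06 F [-0.2061  0.2753 -3.3288] w 0.13 q [-0.6711  0.4483  1.8595 -0.      0.8349 -0.3867]
board plane slope x,y (rad) [-0.0027 -0.0016] z0 0.09075733090114857 33435
hole [370.7 139.3] 1188 [0.0584 0.0425 0.0938]
hole [186.4 139.3] 1185 [ 0.0583 -0.0421  0.0938]
dist 0.08457348225228616 tray centre in tool [-0.0016  0.0002] yaw in tool deg -0.03759119326610114
tray origin world [ 0.4617 -0.3298  0.1366] yaw 73.74264429315927
post 255 [ 0.4392 -0.2608  0.1253] tip 112 [ 0.4378 -0.2612  0.131 ]
post 246 [ 0.5174 -0.2837  0.1258] tip 110 [ 0.5185 -0.2847  0.131 ]
expect [ 0.4385 -0.2606  0.133 ] [[191.1, 137.6], [203.0, 131.2]]
expect [ 0.5192 -0.2842  0.133 ] [[367.4, 137.8], [355.2, 131.4]]
```

View pics/wrist8c.png

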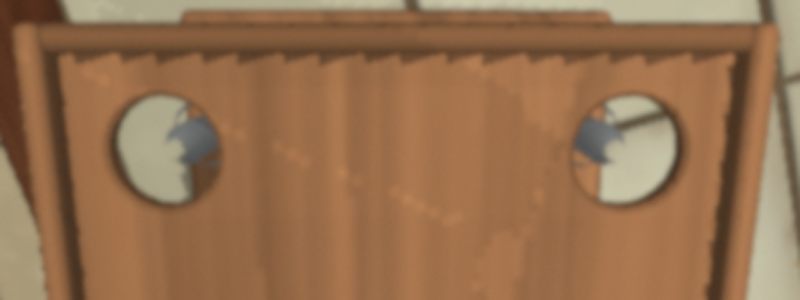

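```bash
python3 -m jog '[[[0,0,0,0,0,0.5,1],[0,0,0,0,0,1,1],[0,0,0,0,0,1,1],[0,0,0,0,0,0,1],[0,0,0,0,0,0,1]]]' 60
python3 -c "
from tip import *
where()
s,m,p,d=shot('wrist','9');tips('wrist9',s,.01)
"
```

```text
time: 9.05
ee_pos: [0.4621, -0.3282, 0.2084]
ee_rot: [0.8, 0.6, -0.0, -0.0]
ft_force: [0.4, 0.3, -3.4]
gripper_width: 0.131
t 9.05 pos [ 0.4621 -0.3282  0.2084] xyaw 73.7 tilt 0.06 F [ 0.3974  0.3118 -3.4431] w 0.131 q [-0.6711  0.4817  1.8798  0.      0.7811 -0.3867]
board plane slope x,y (rad) [-0.0027 -0.0012] z0 0.09074984079987522 33408
hole [371.4 138.7] 813 [0.0586 0.0427 0.0937]
hole [185.8 139. ] 781 [ 0.0584 -0.0424  0.0937]
dist 0.08512459064125308 tray centre in tool [-0.0015  0.0003] yaw in tool deg -0.13741861993615984
tray origin world [ 0.4619 -0.3297  0.1116] yaw 73.8398960091753
post 4985 [ 0.4389 -0.2607  0.1181] tip 130 [ 0.4393 -0.2607  0.1298]
post 5389 [ 0.5178 -0.2837  0.1181] tip 130 [ 0.5171 -0.2835  0.1299]
expect [ 0.4385 -0.2606  0.133 ] [[176.8, 145.4], [192.5, 136.8]]
expect [ 0.5192 -0.2842  0.133 ] [[381.9, 145.5], [365.8, 137.0]]
```

View pics/wrist9c.png

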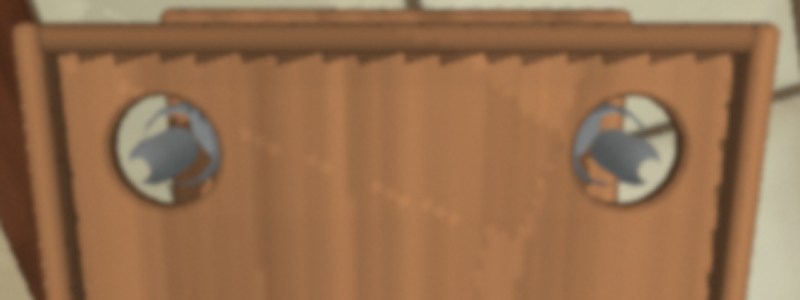

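```bash
python3 -m jog '[[[0,0,0,0,0,0.4,1],[0,0,0,0,0,0.6,1],[0,0,0,0,0,0.6,1],[0,0,0,0,0,0.6,1],[0,0,0,0,0,0,1]]]' 60
python3 -c "
from tip import *
where()"
```

```text
time: 9.6
ee_pos: [0.4619, -0.328, 0.1859]
ee_rot: [0.8, 0.6, -0.0, -0.001]
ft_force: [-0.4, 0.8, -2.6]
gripper_width: 0.131
t 9.6 pos [ 0.4619 -0.328   0.1859] xyaw 73.71 tilt 0.09 F [-0.4054  0.7935 -2.6396] w 0.131 q [-0.671   0.5132  1.8964 -0.      0.7335 -0.3867]
```

```bash
python3 -m jog '[[[0,0,0,0,0,0.7,1],[0,0,0,0,0,1,1],[0,0,0,0,0,1,1],[0,0,0,0,0,1,1],[0,0,0,0,0,0.8,1],[0,0,0,0,0,0.2,1],[0,0,0,0,0,0,1]]]' 60
python3 -c "
from tip import *
where()
s,m,p,d=shot('wrist','10');held('wrist10',s,.01)"
```

```text
time: 10.3
ee_pos: [0.4622, -0.3283, 0.1394]
ee_rot: [0.8, 0.6, -0.0, -0.0]
ft_force: [0.7, -0.2, -3.1]
gripper_width: 0.131
t 10.3 pos [ 0.4622 -0.3283  0.1394] xyaw 73.7 tilt 0.04 F [ 0.7037 -0.158  -3.15  ] w 0.131 q [-0.6711  0.5829  1.9236  0.      0.6359 -0.3867]
board plane slope x,y (rad) [-0.0032 -0.0013] z0 0.09076542645778622 32540
hole [386. 107.] 1 [0.0727 0.0481 0.0938]
hole [192. 107.] 1 [ 0.0726 -0.0385  0.0938]
dist 0.08661236120091595 tray centre in tool [0.0127 0.0049] yaw in tool deg -0.049043821978459454
tray origin world [ 0.4703 -0.3175  0.0427] yaw 73.75252255666814
```

Underside at about 42–43 mm. I'll lower the last bit until contact.

```bash
python3 -m jog '[[[0,0,0,0,0,0.15,1],[0,0,0,0,0,0.1,1],[0,0,0,0,0,0.05,1],[0,0,0,0,0,0,1],[0,0,0,0,0,0,1]]]' 60
python3 -c "
from tip import *
where()"
```

```text
time: 10.85
ee_pos: [0.4623, -0.3284, 0.137]
ee_rot: [0.8, 0.6, 0.0, 0.0]
ft_force: [0.1, -0.3, -3.3]
gripper_width: 0.129
t 10.85 pos [ 0.4623 -0.3284  0.137 ] xyaw 73.7 tilt 0.01 F [ 0.1077 -0.3065 -3.2937] w 0.129 q [-0.6711  0.5866  1.9249  0.      0.6299 -0.3867]
```

```bash
python3 -m jog '[[[0,0,0,0,0,0.05,1],[0,0,0,0,0,0.05,1],[0,0,0,0,0,0,1],[0,0,0,0,0,0,1]]]' 60
python3 -c "
from tip import *
where()"
```

```text
time: 11.25
ee_pos: [0.4624, -0.3284, 0.1367]
ee_rot: [0.8, 0.6, 0.0, 0.0]
ft_force: [-2.9, 3.0, 12.9]
gripper_width: 0.132
t 11.25 pos [ 0.4624 -0.3284  0.1367] xyaw 73.71 tilt 0.03 F [-2.8886  3.0371 12.9053] w 0.132 q [-0.671   0.587   1.9253 -0.      0.6288 -0.3867]
```

```bash
python3 -m jog '[[[0,0,0,0,0,-0.05,1],[0,0,0,0,0,0,0.7],[0,0,0,0,0,0,0.4],[0,0,0,0,0,0,0.2],[0,0,0,0,0,0,0.2],[0,0,0,0,0,0,0.2]]]' 60
python3 -c "
from tip import *
where()"
python3 -m jog '[[[0,0,0,0,0,-1,0.2],[0,0,0,0,0,-3,0.2],[0,0,0,0,0,-4,0.2],[0,0,0,0,0,-4,0.2],[0,0,0,0,0,0,0.1],[0,0,0,0,0,0,0]]]' 60
python3 -c "
from tip import *
where()
shot('wrist','11');shot('side','11')"
```

```text
time: 11.85
ee_pos: [0.4623, -0.3284, 0.1364]
ee_rot: [0.8, 0.6, -0.0, 0.0]
ft_force: [-0.6, 1.7, -0.1]
gripper_width: 0.8
t 11.85 pos [ 0.4623 -0.3284  0.1364] xyaw 73.71 tilt 0.0 F [-0.6352  1.6715 -0.149 ] w 0.8 q [-0.6711  0.5876  1.9252 -0.      0.6288 -0.3866]
time: 12.45
ee_pos: [0.4626, -0.3286, 0.258]
ee_rot: [0.8, 0.6, 0.0, 0.001]
ft_force: [-0.2, 0.4, 1.4]
gripper_width: 0.996
t 12.45 pos [ 0.4626 -0.3286  0.258 ] xyaw 73.71 tilt 0.15 F [-0.2221  0.4206  1.4167] w 0.996 q [-0.671   0.4167  1.8381  0.      0.8842 -0.3867]
```

View pics/wrist11.png

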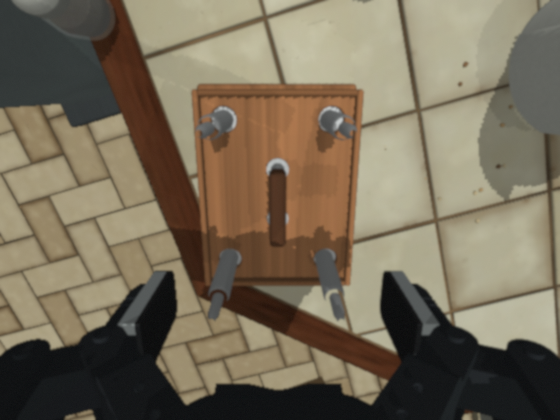

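View pics/side11.png

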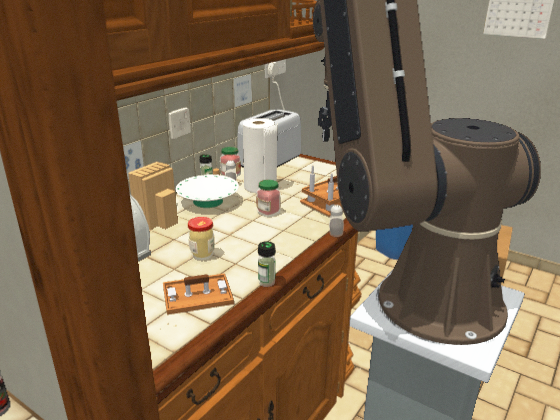

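Run:
```python
from h import *
f='wrist11'; m,p,d=load(f); X=cloud(m,d); hsv=cv2.cvtColor(p,cv2.COLOR_RGB2HSV)
c=np.array([.462,-.33]);a=np.radians(73.7);L=(X[...,:2]-c)@np.array([[np.cos(a),-np.sin(a)],[np.sin(a),np.cos(a)]])
k=(d>0)&(abs(L[...,0])<.075)&(abs(L[...,1])<.055)&(abs(X[...,2]-.046)<.012)&(hsv[...,1]>110)
q=X[k];A=np.c_[L[k],np.ones(len(q))];co=np.linalg.lstsq(A,q[:,2],rcond=None)[0];r=abs(A@co-q[:,2]);g=r<.002;co=np.linalg.lstsq(A[g],q[g,2],rcond=None)[0];print('plane',co)
k=(d>0)&(abs(L[...,0])<.1)&(abs(L[...,1])<.08)&(X[...,2]>.051)&(X[...,2]<.057)&(hsv[...,1]>110)
print('rim',cv2.minAreaRect(X[k][:,:2].astype(np.float32)))
k=(d>0)&(abs(L[...,0])<.04)&(abs(L[...,1])<.03)&(X[...,2]>.085)&(X[...,2]<.1)
print('bar',cv2.minAreaRect(X[k][:,:2].astype(np.float32)),np.median(X[k][:,2]))
# tip tops
for zl,zh in ((.105,.109),(.126,.14)):
    kk=(d>0)&(X[...,2]>zl)&(X[...,2]<zh)&(abs(L[...,0])<.085)&(abs(L[...,1])<.06); lab=cv2.connectedComponentsWithStats(kk.astype(np.uint8)); P=np.array([X[lab[1]==i].mean(0) for i in range(1,lab[0]) if lab[2][i,4]>8]);print(P)
    if len(P)==4: print(fitpattern(P[:,:2],a))
```

```text
plane [ 0.0006 -0.0013  0.046 ]
rim ((0.4623045325279236, -0.33019644021987915), (0.16432377696037292, 0.12802371382713318), 73.82230377197266)
bar ((0.4624662697315216, -0.3296838700771332), (0.05548199266195297, 0.011974404565989971), 74.08120727539062) 0.09170124656161716
[[ 0.4411 -0.2601  0.1069]
 [ 0.4058 -0.3737  0.1072]
 [ 0.4852 -0.3967  0.1073]]
[[ 0.4394 -0.2607  0.1293]
 [ 0.5173 -0.2837  0.1293]
 [ 0.405  -0.3745  0.1291]
 [ 0.4847 -0.3978  0.1295]]
(array([ 0.4616, -0.3292,  1.2851]), np.float64(0.0015044390486902426))
```

```bash
python3 -c "
from h import *
m,p,d=load('wrist3'); X=cloud(m,d); hsv=cv2.cvtColor(p,cv2.COLOR_RGB2HSV)
k=(d>0)&(np.hypot(X[...,0]-.46,X[...,1]-.29)<.13)&(X[...,2]>.010)&(X[...,2]<.018)&(hsv[...,1]>110)
print(cv2.minAreaRect(X[k][:,:2].astype(np.float32)))
k=(d>0)&(np.hypot(X[...,0]-.46,X[...,1]-.29)<.05)&(X[...,2]>.045)&(X[...,2]<.06)
q=X[k][:,:2]; u,s,v=np.linalg.svd(q-q.mean(0));print(v[0],np.degrees(np.arctan2(v[0,1],v[0,0])))
plan([.45,.36,.30],55,n=15)"
```

```text
((0.46384918689727783, 0.2816464900970459), (0.11216399818658829, 0.11110503226518631), 50.737335205078125)
[-0.6684 -0.7438] -131.94168497640695
n 15 dp [-0.0119  0.6881  0.044 ] turn [-0.0487 -0.0109 18.7048]
[np.float64(-0.0), np.float64(-0.0), np.float64(1.25), np.float64(4.38), np.float64(-1.36), np.float64(-0.29)]
[np.float64(-0.0), np.float64(-0.0), np.float64(1.25), np.float64(4.35), np.float64(-1.46), np.float64(-0.29)]
[np.float64(-0.0), np.float64(-0.0), np.float64(1.25), np.float64(4.32), np.float64(-1.55), np.float64(-0.29)]
[np.float64(-0.0), np.float64(-0.0), np.float64(1.25), np.float64(4.28), np.float64(-1.65), np.float64(-0.29)]
[np.float64(-0.0), np.float64(-0.0), np.float64(1.25), np.float64(4.25), np.float64(-1.74), np.float64(-0.29)]
[np.float64(-0.0), np.float64(-0.0), np.float64(1.25), np.float64(4.21), np.float64(-1.83), np.float64(-0.29)]
[np.float64(-0.0), np.float64(-0.0), np.float64(1.25), np.float64(4.17), np.float64(-1.92), np.float64(-0.29)]
[np.float64(-0.0), np.float64(-0.0), np.float64(1.25), np.float64(4.12), np.float64(-2.01), np.float64(-0.29)]
[np.float64(-0.0), np.float64(-0.0), np.float64(1.25), np.float64(4.08), np.float64(-2.1), np.float64(-0.29)]
[np.float64(-0.0), np.float64(-0.0), np.float64(1.25), np.float64(4.03), np.float64(-2.19), np.float64(-0.29)]
[np.float64(-0.0), np.float64(-0.0), np.float64(1.25), np.float64(3.98), np.float64(-2.28), np.float64(-0.29)]
[np.float64(-0.0), np.float64(-0.0), np.float64(1.25), np.float64(3.93), np.float64(-2.36), np.float64(-0.29)]
[np.float64(-0.0), np.float64(-0.0), np.float64(1.25), np.float64(3.88), np.float64(-2.45), np.float64(-0.29)]
[np.float64(-0.0), np.float64(-0.0), np.float64(1.25), np.float64(3.83), np.float64(-2.53), np.float64(-0.29)]
[np.float64(-0.0), np.float64(-0.0), np.float64(1.25), np.float64(3.77), np.float64(-2.61), np.float64(-0.29)]
```

```bash
python3 -m jog '[[[0,0,1.5,4.4,-1.4,-0.3,0],[0,0,1.5,4.4,-1.5,-0.3,0],[0,0,1.5,4.3,-1.6,-0.3,0],[0,0,1.5,4.3,-1.7,-0.3,0],[0,0,1.5,4.2,-1.8,-0.3,0],[0,0,1.5,4.2,-1.9,-0.3,0],[0,0,1.5,4.2,-2.0,-0.3,0],[0,0,1.5,4.1,-2.1,-0.3,0],[0,0,1.5,4.0,-2.2,-0.3,0],[0,0,1.5,4.0,-2.3,-0.3,0],[0,0,1.5,4.0,-2.4,-0.3,0],[0,0,1.5,3.9,-2.5,-0.3,0]]]' 60
python3 -m jog '[[[0,0,1.5,3.8,-2.6,-0.3,0],[0,0,1.5,3.7,-2.7,-0.3,0],[0,0,1.5,3.6,-2.8,0,0],[0,0,0,0,0,0,0],[0,0,0,0,0,0,0]]]' 60
python3 -c "
from h import *
where()
shot('wrist','12')"
```

```text
time: 13.75
ee_pos: [0.4562, 0.2273, 0.2914]
ee_rot: [0.884, 0.467, -0.001, -0.0]
ft_force: [1.1, -0.7, -0.3]
gripper_width: 1.001
time: 14.25
ee_pos: [0.4555, 0.3635, 0.2968]
ee_rot: [0.901, 0.433, -0.001, 0.0]
ft_force: [0.2, -1.9, -0.0]
gripper_width: 0.999
t 14.25 pos [0.4555 0.3635 0.2968] xyaw 51.33 tilt 0.16 F [ 0.2286 -1.8862 -0.0084] w 0.999 q [ 0.6215  0.395   1.7603 -0.0002  0.9891  1.2965]
```

View pics/wrist12.png

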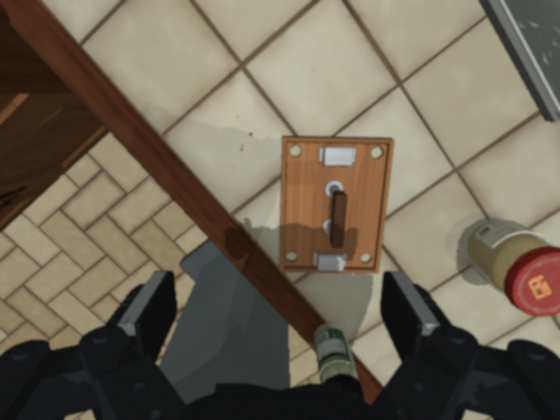

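Run:
```python
from h import *
m,p,d=load('wrist12'); X=cloud(m,d)
c0=onplane(m,[[337,205]],.01)[0]; print(c0)
k=(d>0)&(np.hypot(X[...,0]-c0[0],X[...,1]-c0[1])<.05)&(X[...,2]>.045)&(X[...,2]<.06)
b=cv2.minAreaRect(X[k][:,:2].astype(np.float32));print('bar',b,np.median(X[k][:,2]))
r,n=woodrect('wrist12',c0[:2]); print(r,n)
H=holes('wrist12',b[0],.003,np.radians(50)); print(fitpattern(H,np.radians(50)))
m2,_,_=load('side1'); m3,_,_=load('scene1')
print(proj(m2,[[*b[0],.043]]),proj(m3,[[*b[0],.043]]))
plan([b[0][0],b[0][1],.166],50)
k=(d>0)&(np.hypot(X[...,0]-c0[0],X[...,1]-c0[1])<.1)&(X[...,2]>.018)&(X[...,2]<.026)
lab=cv2.connectedComponentsWithStats(k.astype(np.uint8))
for i in range(1,lab[0]):
    if lab[2][i,4]>60: print('catch',lab[2][i],X[lab[1]==i].mean(0))
```

```text
[0.4812 0.2961 0.01  ]
bar ((0.47633880376815796, 0.2968486249446869), (0.05500151962041855, 0.012128042988479137), 50.13425827026367) 0.051528036647461806
((0.4760954976081848, 0.29611262679100037), (0.1498982161283493, 0.11217961460351944), 50.276607513427734) 2444
hole px [294.8 150.2] area 128 [0.4814 0.3689 0.003 ]
hole px [376.3 151.8] area 122 [0.546  0.3151 0.003 ]
hole px [291. 256.] area 86 [0.4046 0.2767 0.003 ]
hole px [365.1 257.4] area 85 [0.4691 0.2228 0.003 ]
(array([0.4753, 0.2959, 0.8762]), np.float64(7.39319808785166e-05))
[[195.5854 278.8763]] [[193.4394 280.9153]]
n 3 dp [ 0.0207 -0.0657 -0.1311] turn [-0.0304  0.1584  1.2678]
[np.float64(-0.01), np.float64(0.05), np.float64(0.42), np.float64(-1.26), np.float64(1.91), np.float64(4.37)]
[np.float64(-0.01), np.float64(0.05), np.float64(0.42), np.float64(-1.25), np.float64(1.92), np.float64(4.37)]
[np.float64(-0.01), np.float64(0.05), np.float64(0.42), np.float64(-1.24), np.float64(1.93), np.float64(4.37)]
catch [324 146  30  19 521] [0.5128 0.3412 0.0218]
catch [318 254  27  16 414] [0.4392 0.2523 0.0217]
```

```bash
python3 -m jog '[[[0,0,0.4,-1.2,1.9,4.3,0],[0,0,0.4,-1.2,1.9,4.3,0],[0,0,0.4,-1.2,1.9,4.3,0],[0,0,0,0,0,0,0],[0,0,0,0,0,0,0]]]' 60
python3 -c "
from h import *
where()
plan([.4758,.2967,.096],50.2)"
```

```text
time: 14.8
ee_pos: [0.4776, 0.2975, 0.1689]
ee_rot: [0.907, 0.422, -0.001, 0.0]
ft_force: [-0.1, 0.3, 1.4]
gripper_width: 1.003
t 14.8 pos [0.4776 0.2975 0.1689] xyaw 49.88 tilt 0.15 F [-0.0693  0.3495  1.4058] w 1.003 q [0.5032 0.5342 1.9157 0.     0.6942 1.2034]
n 2 dp [-0.0018 -0.0008 -0.0729] turn [-0.0541  0.1368 -0.3243]
[np.float64(-0.03), np.float64(0.07), np.float64(-0.16), np.float64(-0.08), np.float64(-0.04), np.float64(3.64)]
[np.float64(-0.03), np.float64(0.07), np.float64(-0.16), np.float64(-0.08), np.float64(-0.04), np.float64(3.64)]
```

```bash
python3 -m jog '[[[0,0,-0.3,-0.1,-0.1,3.6,0],[0,0,0,0,0,3.5,0],[0,0,0,0,0,0.1,0],[0,0,0,0,0,0,1],[0,0,0,0,0,0,1],[0,0,0,0,0,0,1],[0,0,0,0,0,0,1],[0,0,0,0,0,0,1],[0,0,0,0,0,0,1],[0,0,0,0,0,0,1]]]' 60
python3 -m jog '[[[0,0,0,0,0,-0.5,1],[0,0,0,0,0,-1.5,1],[0,0,0,0,0,-3,1],[0,0,0,0,0,-4,1],[0,0,0,0,0,-4,1],[0,0,0,0,0,-4,1],[0,0,0,0,0,-3.5,1],[0,0,0,0,0,0,1],[0,0,0,0,0,0,1]]]' 60
python3 -c "
from h import *
where()
s,m,p,d=shot('wrist','13');held('wrist13',s,.006)"
```

```text
time: 15.8
ee_pos: [0.4767, 0.2991, 0.0983]
ee_rot: [0.905, 0.425, 0.001, -0.0]
ft_force: [-2.0, -0.3, 14.5]
gripper_width: 0.125
time: 16.7
ee_pos: [0.4763, 0.2989, 0.3029]
ee_rot: [0.905, 0.425, 0.001, -0.0]
ft_force: [0.0, -0.5, -2.3]
gripper_width: 0.13
t 16.7 pos [0.4763 0.2989 0.3029] xyaw 50.31 tilt 0.07 F [ 0.0117 -0.4979 -2.3345] w 0.13 q [0.5065 0.3587 1.8021 0.     0.9797 1.1993]
board plane slope x,y (rad) [-0.0048 -0.0007] z0 0.0923916420170234 24477
hole [368.3 142.5] 438 [0.0566 0.0416 0.0954]
hole [188.4 142.5] 441 [ 0.0565 -0.042   0.0954]
dist 0.08359635541508809 tray centre in tool [-0.0034 -0.0001] yaw in tool deg -0.04412610142948092
tray origin world [0.4741 0.2964 0.2045] yaw 50.34925617262044
```

View pics/wrist13.png

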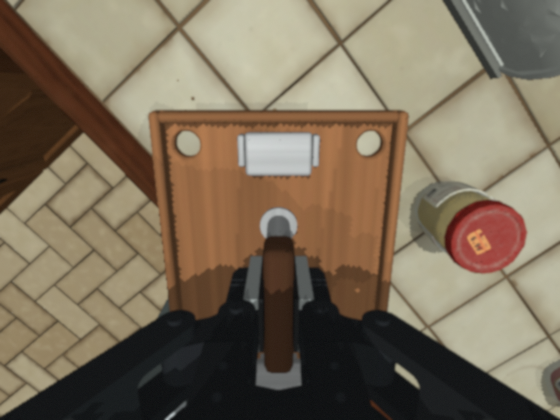

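```bash
python3 -c "
from h import *
plan([.463,-.327,.27],73.7,n=16)"
```

```text
n 16 dp [-0.0129 -0.6256 -0.0318] turn [ -0.0298   0.0452 -23.395 ]
[np.float64(-0.0), np.float64(0.0), np.float64(-1.46), np.float64(-3.06), np.float64(2.44), np.float64(0.2)]
[np.float64(-0.0), np.float64(0.0), np.float64(-1.46), np.float64(-3.12), np.float64(2.36), np.float64(0.2)]
[np.float64(-0.0), np.float64(0.0), np.float64(-1.46), np.float64(-3.18), np.float64(2.28), np.float64(0.2)]
[np.float64(-0.0), np.float64(0.0), np.float64(-1.46), np.float64(-3.24), np.float64(2.19), np.float64(0.2)]
[np.float64(-0.0), np.float64(0.0), np.float64(-1.46), np.float64(-3.29), np.float64(2.11), np.float64(0.2)]
[np.float64(-0.0), np.float64(0.0), np.float64(-1.46), np.float64(-3.35), np.float64(2.03), np.float64(0.2)]
[np.float64(-0.0), np.float64(0.0), np.float64(-1.46), np.float64(-3.4), np.float64(1.94), np.float64(0.2)]
[np.float64(-0.0), np.float64(0.0), np.float64(-1.46), np.float64(-3.44), np.float64(1.85), np.float64(0.2)]
[np.float64(-0.0), np.float64(0.0), np.float64(-1.46), np.float64(-3.49), np.float64(1.76), np.float64(0.2)]
[np.float64(-0.0), np.float64(0.0), np.float64(-1.46), np.float64(-3.53), np.float64(1.67), np.float64(0.2)]
[np.float64(-0.0), np.float64(0.0), np.float64(-1.46), np.float64(-3.58), np.float64(1.58), np.float64(0.2)]
[np.float64(-0.0), np.float64(0.0), np.float64(-1.46), np.float64(-3.62), np.float64(1.49), np.float64(0.2)]
[np.float64(-0.0), np.float64(0.0), np.float64(-1.46), np.float64(-3.65), np.float64(1.4), np.float64(0.2)]
[np.float64(-0.0), np.float64(0.0), np.float64(-1.46), np.float64(-3.69), np.float64(1.31), np.float64(0.2)]
[np.float64(-0.0), np.float64(0.0), np.float64(-1.46), np.float64(-3.72), np.float64(1.21), np.float64(0.2)]
[np.float64(-0.0), np.float64(0.0), np.float64(-1.46), np.float64(-3.75), np.float64(1.12), np.float64(0.2)]
```

```bash
python3 -m jog '[[[0,0,-1,-1.5,1.2,0,1],[0,0,-1.5,-3.1,2.4,0,1],[0,0,-1.5,-3.1,2.4,0.2,1],[0,0,-1.5,-3.2,2.3,0.2,1],[0,0,-1.5,-3.2,2.2,0.2,1],[0,0,-1.5,-3.3,2.1,0.2,1],[0,0,-1.5,-3.4,2.0,0.2,1],[0,0,-1.5,-3.4,1.9,0.2,1],[0,0,-1.5,-3.4,1.9,0.2,1],[0,0,-1.5,-3.5,1.8,0.2,1],[0,0,-1.5,-3.5,1.7,0.2,1],[0,0,-1.5,-3.6,1.6,0.2,1]]]' 60
python3 -m jog '[[[0,0,-1.5,-3.6,1.5,0.2,1],[0,0,-1.5,-3.6,1.4,0.2,1],[0,0,-1.5,-3.7,1.3,0.2,1],[0,0,-1,-3.7,1.2,0.2,1],[0,0,-0.4,-2.5,0.8,0.2,1],[0,0,0,0,0,0,1],[0,0,0,0,0,0,1]]]' 60
python3 -c "
from h import *
where();plan([.4631,-.3268,.262],73.7)"
```

```text
time: 17.95
ee_pos: [0.4756, -0.1524, 0.2807]
ee_rot: [0.83, 0.558, -0.001, -0.001]
ft_force: [1.3, 0.5, -1.6]
gripper_width: 0.13
time: 18.65
ee_pos: [0.4772, -0.3327, 0.2706]
ee_rot: [0.801, 0.599, -0.0, -0.002]
ft_force: [-0.4, 1.2, -2.0]
gripper_width: 0.132
t 18.65 pos [ 0.4772 -0.3327  0.2706] xyaw 73.62 tilt 0.2 F [-0.3682  1.1552 -1.9976] w 0.132 q [-0.6611  0.4229  1.7893  0.0002  0.9328 -0.3754]
n 1 dp [-0.0141  0.0059 -0.0086] turn [-0.1781 -0.082  -0.0771]
[np.float64(-0.18), np.float64(-0.08), np.float64(-0.08), np.float64(0.17), np.float64(-1.52), np.float64(0.86)]
```

```bash
python3 -m jog '[[[0,0,0,0.1,-0.7,0.4,1],[0,0,0,0,-0.8,0.4,1],[0,0,0,0,0,0,1],[0,0,0,0,0,0,1],[0,0,0,0,0,0,1]]]' 60
python3 -c "
from tip import *
where()
s,m,p,d=shot('wrist','14');tips('wrist14',s,.006)"
```

```text
time: 19.15
ee_pos: [0.4643, -0.3277, 0.2647]
ee_rot: [0.8, 0.6, 0.0, 0.0]
ft_force: [-0.1, 0.0, -2.2]
gripper_width: 0.129
t 19.15 pos [ 0.4643 -0.3277  0.2647] xyaw 73.72 tilt 0.04 F [-0.0922  0.0412 -2.2178] w 0.129 q [-0.668   0.4105  1.8284  0.0001  0.9021 -0.384 ]
board plane slope x,y (rad) [-0.0056 -0.0007] z0 0.09236090399914439 24429
hole [368.2 142.4] 439 [0.0567 0.0419 0.0954]
hole [188.3 142.5] 440 [ 0.0566 -0.0417  0.0954]
dist 0.08358790381886654 tray centre in tool [-0.0033  0.0001] yaw in tool deg -0.06026238754995354
tray origin world [ 0.4636 -0.331   0.1663] yaw 73.78381548533825
post 0  tip 0 
post 0  tip 0 
expect [ 0.4385 -0.2606  0.133 ] [[200.4, 132.4], [209.4, 127.4]]
expect [ 0.5192 -0.2842  0.133 ] [[349.9, 132.5], [341.3, 127.6]]
```

View pics/wrist14c.png

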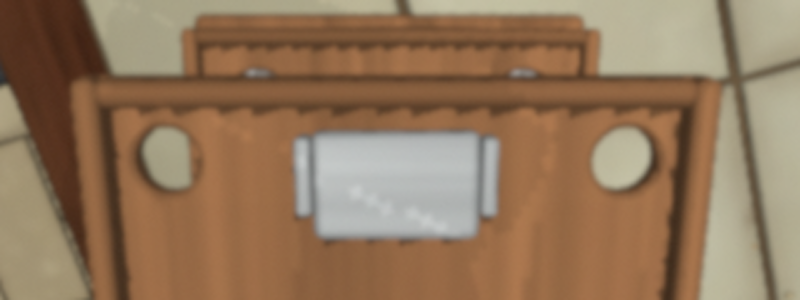

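```bash
python3 -m jog '[[[0,0,0,0.05,-0.18,0.6,1],[0,0,0,0,0,1,1],[0,0,0,0,0,0.9,1],[0,0,0,0,0,0,1],[0,0,0,0,0,0,1],[0,0,0,0,0,0,1]]]' 60
python3 -c "
from tip import *
where()
s,m,p,d=shot('wrist','15');tips('wrist15',s,.006)"
```

```text
time: 19.8
ee_pos: [0.4626, -0.327, 0.2395]
ee_rot: [0.8, 0.6, 0.0, 0.0]
ft_force: [0.3, 0.3, -2.5]
gripper_width: 0.133
t 19.8 pos [ 0.4626 -0.327   0.2395] xyaw 73.71 tilt 0.01 F [ 0.2533  0.2795 -2.4941] w 0.133 q [-0.6688  0.4396  1.8557 -0.      0.8462 -0.3845]
board plane slope x,y (rad) [-0.0059 -0.0011] z0 0.09233761803161857 24465
hole [368.9 142.8] 405 [0.0566 0.0422 0.0953]
hole [187.5 143. ] 389 [ 0.0564 -0.0421  0.0953]
dist 0.08432438773341695 tray centre in tool [-0.0035  0.0002] yaw in tool deg -0.11485605009220554
tray origin world [ 0.4617 -0.3304  0.1411] yaw 73.82193834879878
post 58 [ 0.4385 -0.2608  0.1301] tip 51 [ 0.4387 -0.2607  0.1307]
post 37 [ 0.5184 -0.2842  0.1302] tip 34 [ 0.5183 -0.2842  0.1307]
expect [ 0.4385 -0.2606  0.133 ] [[193.7, 138.7], [204.7, 132.3]]
expect [ 0.5192 -0.2842  0.133 ] [[363.6, 138.8], [352.3, 132.4]]
```

View pics/wrist15c.png

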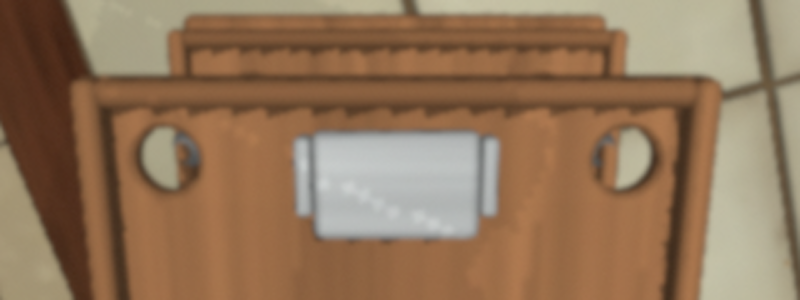

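```bash
python3 -m jog '[[[0,0,0,0.04,0,0.4,1],[0,0,0,0,0,0.4,1],[0,0,0,0,0,0.2,1],[0,0,0,0,0,0,1],[0,0,0,0,0,0,1]]]' 60
python3 -c "
from tip import *
where()
s,m,p,d=shot('wrist','16');tips('wrist16',s,.006)"
```

```text
time: 20.35
ee_pos: [0.4626, -0.3265, 0.2293]
ee_rot: [0.8, 0.6, -0.0, -0.0]
ft_force: [0.5, -0.5, -1.7]
gripper_width: 0.128
t 20.35 pos [ 0.4626 -0.3265  0.2293] xyaw 73.71 tilt 0.01 F [ 0.5458 -0.484  -1.7152] w 0.128 q [-0.6681  0.4524  1.865   0.      0.8243 -0.3838]
board plane slope x,y (rad) [-0.0063 -0.0011] z0 0.09238070635264206 24567
hole [370.9 143.2] 297 [0.0563 0.0431 0.0954]
hole [185.7 143.4] 289 [ 0.0562 -0.043   0.0954]
dist 0.0860907284554943 tray centre in tool [-0.0037  0.0002] yaw in tool deg -0.1014643133035479
tray origin world [ 0.4617 -0.3301  0.131 ] yaw 73.80851976739108
post 1731 [ 0.4409 -0.2647  0.1356] tip 1672 [ 0.4409 -0.2648  0.1359]
post 1671 [ 0.5144 -0.2853  0.1355] tip 1629 [ 0.5143 -0.2854  0.1357]
expect [ 0.4385 -0.2606  0.133 ] [[189.3, 142.6], [201.5, 135.3]]
expect [ 0.5192 -0.2842  0.133 ] [[369.0, 142.7], [356.3, 135.5]]
```

View pics/wrist16c.png

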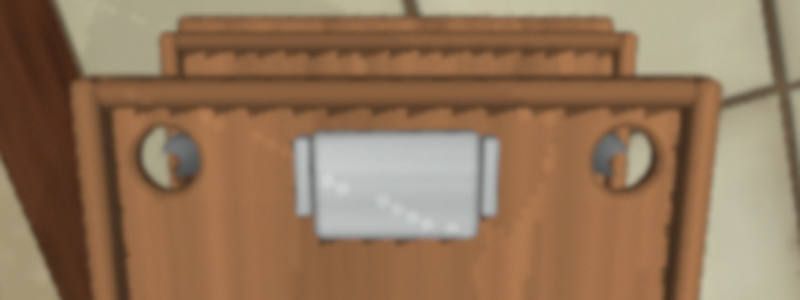

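```bash
python3 -m jog '[[[0,0,0,0,0,0.4,1],[0,0,0,0,0,0.5,1],[0,0,0,0,0,0.5,1],[0,0,0,0,0,0.4,1],[0,0,0,0,0,0,1],[0,0,0,0,0,0,1]]]' 60
python3 -c "
from tip import *
where()
s,m,p,d=shot('wrist','17');tips('wrist17',s,.006)"
```

```text
time: 21.0
ee_pos: [0.4625, -0.3265, 0.2112]
ee_rot: [0.8, 0.6, -0.0, -0.0]
ft_force: [-0.5, -0.1, -2.0]
gripper_width: 0.125
t 21.0 pos [ 0.4625 -0.3265  0.2112] xyaw 73.71 tilt 0.02 F [-0.5441 -0.0928 -1.9648] w 0.125 q [-0.6682  0.4767  1.8796  0.      0.7856 -0.3838]
board plane slope x,y (rad) [-0.0061 -0.0012] z0 0.09234862715986741 24517
hole [372.4 134.4] 73 [0.0604 0.0435 0.0953]
hole [184.4 134.1] 64 [ 0.0605 -0.0432  0.0953]
dist 0.08671431456104084 tray centre in tool [0.0004 0.0001] yaw in tool deg 0.040622987355506776
tray origin world [ 0.4627 -0.326   0.1129] yaw 73.6668753496146
post 4960 [ 0.4396 -0.2609  0.1216] tip 454 [ 0.4378 -0.2556  0.1281]
post 5244 [ 0.5168 -0.2832  0.1216] tip 555 [ 0.5212 -0.2796  0.128 ]
expect [ 0.4385 -0.2606  0.133 ] [[179.1, 148.6], [194.1, 139.8]]
expect [ 0.5192 -0.2842  0.133 ] [[379.7, 148.8], [364.2, 139.9]]
```

View pics/wrist17c.png

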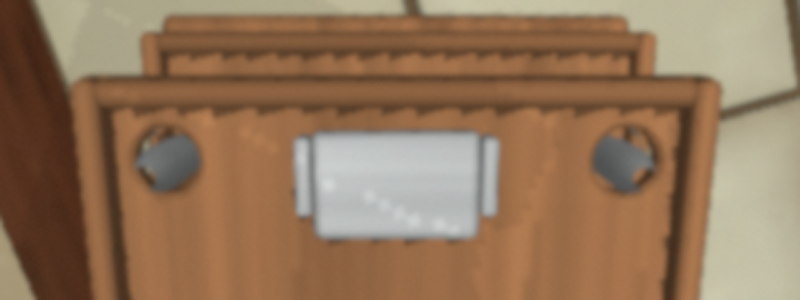

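```bash
python3 -m jog '[[[0,0,0,0,0,0.3,1],[0,0,0,0,0,0.3,1],[0,0,0,0,0,0.1,1],[0,0,0,0,0,0.05,1],[0,0,0,0,0,0,1],[0,0,0,0,0,0,1]]]' 60
python3 -c "
from tip import *
where()"
```

```text
time: 21.65
ee_pos: [0.4626, -0.3265, 0.204]
ee_rot: [0.8, 0.6, 0.0, 0.0]
ft_force: [-1.0, -0.8, -3.1]
gripper_width: 0.128
t 21.65 pos [ 0.4626 -0.3265  0.204 ] xyaw 73.71 tilt 0.01 F [-1.0244 -0.7701 -3.0972] w 0.128 q [-0.6681  0.4867  1.8853 -0.      0.7695 -0.3838]
```

```bash
python3 -m jog '[[[0,0,0,0,0,0.05,1],[0,0,0,0,0,0.05,1],[0,0,0,0,0,0,1],[0,0,0,0,0,0,1]]]' 60
python3 -c "
from tip import *
where()"
```

```text
time: 22.05
ee_pos: [0.4626, -0.3265, 0.2033]
ee_rot: [0.8, 0.6, 0.0, 0.0]
ft_force: [-1.5, 1.6, 5.5]
gripper_width: 0.126
t 22.05 pos [ 0.4626 -0.3265  0.2033] xyaw 73.71 tilt 0.02 F [-1.4793  1.6162  5.4762] w 0.126 q [-0.6682  0.4875  1.8859 -0.      0.7678 -0.3838]
```

Contact at exactly the expected height (0.2033). I'll release and rise.

```bash
python3 -m jog '[[[0,0,0,0,0,0,0.8],[0,0,0,0,0,0,0.5],[0,0,0,0,0,0,0.2],[0,0,0,0,0,0,0.2],[0,0,0,0,0,0,0.2],[0,0,0,0,0,-1,0.2],[0,0,0,0,0,-2.5,0.2],[0,0,0,0,0,-3.5,0.2],[0,0,0,0,0,-3,0.1],[0,0,0,0,0,0,0],[0,0,0,0,0,0,0]]]' 60
python3 -c "
from h import *
where()
shot('wrist','18')
f='wrist18'; m,p,d=load(f); X=cloud(m,d); hsv=cv2.cvtColor(p,cv2.COLOR_RGB2HSV)
c=np.array([.462,-.33]);a=np.radians(73.7);L=(X[...,:2]-c)@np.array([[np.cos(a),-np.sin(a)],[np.sin(a),np.cos(a)]])
k=(d>0)&(abs(L[...,0])<.07)&(abs(L[...,1])<.05)&(abs(X[...,2]-.111)<.008)&(hsv[...,1]>110)
q=X[k];A=np.c_[L[k],np.ones(len(q))];co=np.linalg.lstsq(A,q[:,2],rcond=None)[0];r=abs(A@co-q[:,2]);g=r<.002;co=np.linalg.lstsq(A[g],q[g,2],rcond=None)[0];print('plane',co)
k=(d>0)&(abs(L[...,0])<.1)&(abs(L[...,1])<.08)&(X[...,2]>.116)&(X[...,2]<.122)&(hsv[...,1]>110)
print('rim',cv2.minAreaRect(X[k][:,:2].astype(np.float32)))
k=(d>0)&(abs(L[...,0])<.04)&(abs(L[...,1])<.03)&(X[...,2]>.15)&(X[...,2]<.165)
print('bar',cv2.minAreaRect(X[k][:,:2].astype(np.float32)),np.median(X[k][:,2]))
for sg in(1,-1):
    k=(d>0)&(abs(L[...,0]-sg*.058)<.013)&(abs(L[...,1])<.016)&(X[...,2]>.115)&(hsv[...,1]<90)
    print('catch',k.sum(),X[k].mean(0))
"
```

```text
time: 23.15
ee_pos: [0.4627, -0.3266, 0.304]
ee_rot: [0.8, 0.6, 0.0, 0.001]
ft_force: [0.2, 0.5, -0.3]
gripper_width: 1.004
t 23.15 pos [ 0.4627 -0.3266  0.304 ] xyaw 73.71 tilt 0.11 F [ 0.1786  0.538  -0.2881] w 1.004 q [-0.6681  0.3628  1.7923 -0.      0.9846 -0.3838]
plane [ 0.0008 -0.0016  0.111 ]
rim ((0.4620291292667389, -0.3300955891609192), (0.149778813123703, 0.11199875921010971), 73.86402893066406)
bar ((0.4622144401073456, -0.3294259309768677), (0.05557667464017868, 0.011963996104896069), 73.516845703125) 0.1566520834448717
catch 1160 [ 0.4786 -0.274   0.1264]
catch 789 [ 0.446  -0.3844  0.1261]
```

View pics/wrist18.png

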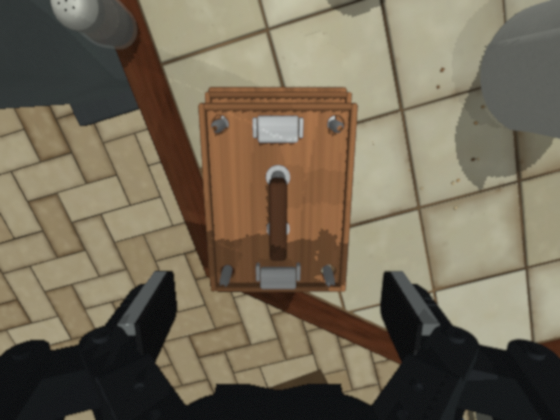

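```bash
python3 -c "
from h import *
plan([.4783,-.2743,.215],73.7)"
```

```text
n 3 dp [ 0.0159  0.052  -0.088 ] turn [0.0054 0.0003 0.0055]
[np.float64(0.0), np.float64(0.0), np.float64(0.0), np.float64(1.81), np.float64(0.02), np.float64(2.93)]
[np.float64(0.0), np.float64(0.0), np.float64(0.0), np.float64(1.81), np.float64(0.02), np.float64(2.93)]
[np.float64(0.0), np.float64(0.0), np.float64(0.0), np.float64(1.81), np.float64(0.02), np.float64(2.93)]
```

```bash
python3 -m jog '[[[0,0,0,1.8,0,0,1],[0,0,0,1.8,0,0,1],[0,0,0,1.8,0.1,0,1],[0,0,0,0,0,1.5,1],[0,0,0,0,0,2.5,1],[0,0,0,0,0,2.8,1],[0,0,0,0,0,2,1],[0,0,0,0,0,0,1],[0,0,0,0,0,0,1]]]' 40
python3 -c "
from h import *
where();plan([.4783,-.2743,.200],73.7)
shot('wrist','19')"
```

```text
time: 24.1
ee_pos: [0.4785, -0.2742, 0.2146]
ee_rot: [0.8, 0.6, -0.0, -0.001]
ft_force: [-0.3, -1.4, -0.3]
gripper_width: 0.003
t 24.1 pos [ 0.4785 -0.2742  0.2146] xyaw 73.72 tilt 0.1 F [-0.3404 -1.4276 -0.3376] w 0.003 q [-0.5754  0.4553  1.9092  0.0001  0.7788 -0.2913]
n 1 dp [-0.0002 -0.0001 -0.0146] turn [-0.0957 -0.0339  0.0187]
[np.float64(-0.1), np.float64(-0.03), np.float64(0.02), np.float64(-0.01), np.float64(-0.02), np.float64(1.46)]
```

View pics/wrist19.png

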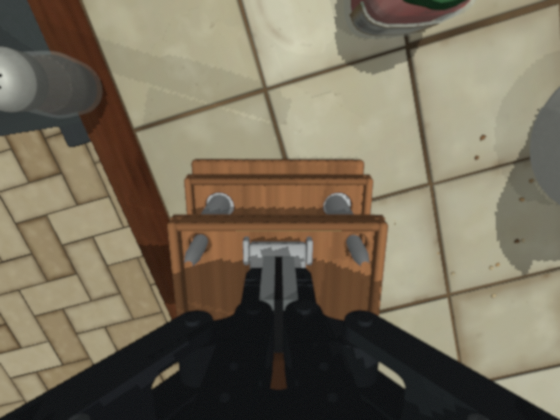

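```bash
python3 -m jog '[[[0,0,0,0,0,0.8,1],[0,0,0,0,0,0.5,1],[0,0,0,0,0,0.2,1],[0,0,0,0,0,0.2,1],[0,0,0,0,0,0.2,1],[0,0,0,0,0,0,1]]]' 40
python3 -c "
from h import *
where()"
```

```text
time: 24.75
ee_pos: [0.4786, -0.2749, 0.1958]
ee_rot: [0.8, 0.6, -0.0, -0.0]
ft_force: [-0.6, 0.1, 0.1]
gripper_width: 0.001
t 24.75 pos [ 0.4786 -0.2749  0.1958] xyaw 73.7 tilt 0.01 F [-0.6496  0.1311  0.0911] w 0.001 q [-0.5763  0.482   1.9238  0.      0.7359 -0.2919]
```

```bash
python3 -m jog '[[[0,0,0,0,0,0.15,1],[0,0,0,0,0,0.15,1],[0,0,0,0,0,0,1]]]' 40
python3 -c "
from h import *
where()
shot('wrist','20')"
```

```text
time: 25.05
ee_pos: [0.4787, -0.275, 0.1928]
ee_rot: [0.8, 0.6, 0.0, 0.0]
ft_force: [-0.4, -0.1, 0.2]
gripper_width: 0.0
t 25.05 pos [ 0.4787 -0.275   0.1928] xyaw 73.71 tilt 0.01 F [-0.4153 -0.0864  0.2118] w 0.0 q [-0.5763  0.4864  1.9259 -0.      0.7292 -0.2919]
```

View pics/wrist20.png

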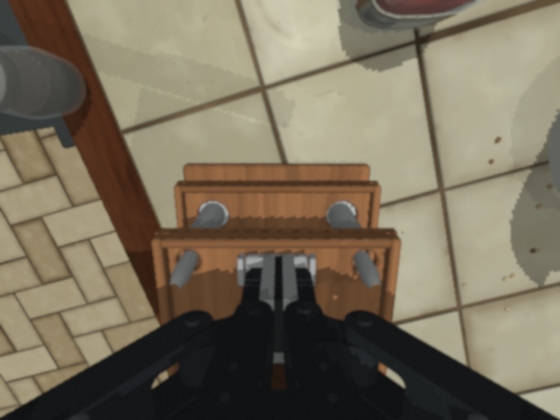

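```bash
python3 -m jog '[[[0,0,0,0,0,0.15,1],[0,0,0,0,0,0.15,1],[0,0,0,0,0,0,1]]]' 40
python3 -c "
from h import *
where()
m,p,d=load('wrist20');X=cloud(m,d);
for v in (252,256,260,264,270,280,290): print(v,X[v,270],X[v,278],X[v,290],X[v,305])"
```

```text
time: 25.4
ee_pos: [0.4789, -0.275, 0.191]
ee_rot: [0.8, 0.6, 0.0, 0.0]
ft_force: [-5.8, 3.2, 27.7]
gripper_width: -0.003
t 25.4 pos [ 0.4789 -0.275   0.191 ] xyaw 73.71 tilt 0.05 F [-5.8167  3.1916 27.6796] w -0.003 q [-0.5762  0.4889  1.9273  0.      0.7245 -0.2919]
252 [ 0.477  -0.2671  0.1106] [ 0.4807 -0.2681  0.1107] [ 0.4862 -0.2695  0.1112] [ 0.4929 -0.2716  0.111 ]
256 [ 0.4787 -0.2626  0.1247] [ 0.4821 -0.2632  0.1254] [ 0.487  -0.2645  0.1256] [ 0.4928 -0.2694  0.1193]
260 [ 0.4788 -0.2625  0.1288] [ 0.4819 -0.2637  0.1281] [ 0.4868 -0.265   0.1284] [ 0.4924 -0.2709  0.1203]
264 [ 0.4788 -0.2627  0.1319] [ 0.482  -0.2636  0.1319] [ 0.4867 -0.2649  0.1321] [ 0.4919 -0.2731  0.1198]
270 [ 0.4789 -0.2627  0.1371] [ 0.4819 -0.2639  0.1365] [ 0.4865 -0.2651  0.1368] [ 0.4918 -0.2705  0.1299]
280 [ 0.479  -0.2628  0.1448] [ 0.482  -0.2633  0.1455] [ 0.4864 -0.2645  0.1455] [ 0.4911 -0.2712  0.1366]
290 [ 0.4792 -0.2627  0.152 ] [ 0.4819 -0.2637  0.1517] [ 0.4862 -0.2642  0.1529] [ 0.4906 -0.2704  0.1451]
```

```bash
python3 -m jog '[[[0,0,0,0,0,-0.5,1],[0,0,0,0,0,-2,1],[0,0,0,0,0,-3.5,1],[0,0,0,-2,0,0,1],[0,0,0,-4,0,0,1],[0,0,0,-4,0,0,1],[0,0,0,-1.6,0,0,1],[0,0,0,0,0,0,1],[0,0,0,0,0,0,1]]]' 40
python3 -c "
from h import *
where();plan([.4457,-.3857,.202],73.7)
s,m,p,d=shot('wrist','21');X=cloud(m,d); hsv=cv2.cvtColor(p,cv2.COLOR_RGB2HSV)
c=np.array([.462,-.33]);a=np.radians(73.7);L=(X[...,:2]-c)@np.array([[np.cos(a),-np.sin(a)],[np.sin(a),np.cos(a)]])
k=(d>0)&(abs(L[...,0]-.058)<.013)&(abs(L[...,1])<.016)&(X[...,2]>.1)&(hsv[...,1]<90)
print('catch',k.sum(),X[k].mean(0),np.percentile(X[k][:,2],[5,50,95]))"
```

```text
time: 26.3
ee_pos: [0.446, -0.3858, 0.2496]
ee_rot: [0.8, 0.599, 0.0, -0.0]
ft_force: [-0.5, 0.4, 0.6]
gripper_width: -0.001
t 26.3 pos [ 0.446  -0.3858  0.2496] xyaw 73.66 tilt 0.05 F [-0.5349  0.3643  0.5776] w -0.001 q [-0.7648  0.4568  1.7927  0.0003  0.8928 -0.4798]
n 1 dp [-0.0003  0.0001 -0.0476] turn [-0.0331 -0.0344 -0.0416]
[np.float64(-0.03), np.float64(-0.03), np.float64(-0.04), np.float64(0.0), np.float64(-0.03), np.float64(4.76)]
catch 2253 [ 0.478  -0.2753  0.1183] [0.1117 0.1189 0.1202]
```

View pics/wrist21.png

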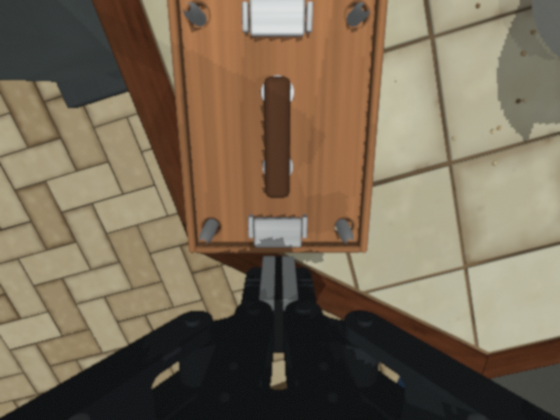

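```bash
python3 -m jog '[[[0,0,0,0,0,2,1],[0,0,0,0,0,2,1],[0,0,0,0,0,0.8,1],[0,0,0,0,0,0.3,1],[0,0,0,0,0,0.2,1],[0,0,0,0,0,0.2,1],[0,0,0,0,0,0.2,1],[0,0,0,0,0,0.1,1],[0,0,0,0,0,0,1]]]' 40
python3 -c "
from h import *
where()"
```

```text
time: 27.25
ee_pos: [0.4464, -0.3865, 0.1921]
ee_rot: [0.8, 0.6, 0.0, 0.0]
ft_force: [0.7, 2.5, 2.4]
gripper_width: 0.002
t 27.25 pos [ 0.4464 -0.3865  0.1921] xyaw 73.71 tilt 0.05 F [0.7225 2.4928 2.3933] w 0.002 q [-0.7649  0.5307  1.8381  0.0001  0.772  -0.4806]
```

```bash
python3 -m jog '[[[0,0,0,0,0,0.1,1],[0,0,0,0,0,0.1,1],[0,0,0,0,0,0,1]]]' 40
python3 -c "
from h import *
where()"
```

```text
time: 27.55
ee_pos: [0.4464, -0.3866, 0.1912]
ee_rot: [0.8, 0.6, 0.0, 0.001]
ft_force: [-2.0, 6.8, 23.3]
gripper_width: -0.003
t 27.55 pos [ 0.4464 -0.3866  0.1912] xyaw 73.7 tilt 0.08 F [-2.006   6.7972 23.2868] w -0.003 q [-0.765   0.5318  1.8389  0.0001  0.7695 -0.4806]
```

Bottomed. I'll raise, move back for a view of the whole stand, and check.

```bash
python3 -m jog '[[[0,0,0,0,0,-0.5,1],[0,0,0,0,0,-2.5,1],[0,0,0,0,0,-4,1],[0,0,0,0,0,-3,1],[0,0,0,2,0,-1,1],[0,0,0,4,0,0,1],[0,0,0,4,0,0,1],[0,0,0,2,0,0,1],[0,0,0,0,0,0,1],[0,0,0,0,0,0,1]]]' 40
python3 -c "
from h import *
where()
s,m,p,d=shot('wrist','22');X=cloud(m,d); hsv=cv2.cvtColor(p,cv2.COLOR_RGB2HSV)
c=np.array([.462,-.33]);a=np.radians(73.7);L=(X[...,:2]-c)@np.array([[np.cos(a),-np.sin(a)],[np.sin(a),np.cos(a)]])
for sg in (1,-1):
    k=(d>0)&(abs(L[...,0]-.058*sg)<.009)&(abs(L[...,1])<.013)&(X[...,2]>.1)&(hsv[...,1]<90)
    print('catch',k.sum(),X[k].mean(0),np.percentile(X[k][:,2],[5,50,95]))
k=(d>0)&(abs(L[...,0])<.07)&(abs(L[...,1])<.05)&(abs(X[...,2]-.111)<.006)&(hsv[...,1]>110)
q=X[k];A=np.c_[L[k],np.ones(len(q))];co=np.linalg.lstsq(A,q[:,2],rcond=None)[0];print('plane',co)
k=(d>0)&(abs(L[...,0])<.1)&(abs(L[...,1])<.08)&(X[...,2]>.116)&(X[...,2]<.122)&(hsv[...,1]>110)
print('rim',cv2.minAreaRect(X[k][:,:2].astype(np.float32)))
shot('side','22')"
```

```text
time: 28.55
ee_pos: [0.4799, -0.2712, 0.3]
ee_rot: [0.8, 0.6, -0.0, 0.0]
ft_force: [0.1, 0.1, 0.4]
gripper_width: 0.003
t 28.55 pos [ 0.4799 -0.2712  0.3   ] xyaw 73.77 tilt 0.03 F [0.0831 0.0614 0.3976] w 0.003 q [-0.5692  0.3469  1.8291 -0.0005  0.9652 -0.2856]
catch 1813 [ 0.4789 -0.2739  0.2078] [0.1182 0.2647 0.2816]<string>:8: RuntimeWarning: Mean of empty slice.
  ret = um.true_divide(
Traceback (most recent call last):
IndexError: index -1 is out of bounds for axis 0 with size 0
```

View pics/wrist22.png

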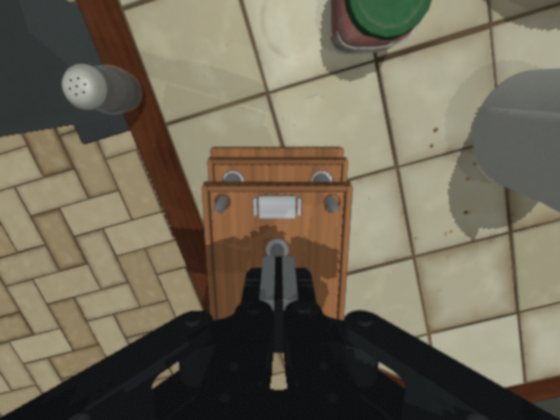

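```bash
python3 -m jog '[[[0,0,0,-2,0,0,1],[0,0,0,-4,0,0,1],[0,0,0,-4,0,0,1],[0,0,0,-4,0,0,1],[0,0,0,-2,0,0,1],[0,0,0,0,0,0,1],[0,0,0,0,0,0,1]]]' 40
cat > fin.py <<'E'
from h import *
where()
s,m,p,d=shot('wrist','23');X=cloud(m,d); hsv=cv2.cvtColor(p,cv2.COLOR_RGB2HSV)
c=np.array([.462,-.33]);a=np.radians(73.7);L=(X[...,:2]-c)@np.array([[np.cos(a),-np.sin(a)],[np.sin(a),np.cos(a)]])
z=X[...,2]
for sg in (1,-1):
    k=(d>0)&(abs(L[...,0]-.058*sg)<.009)&(abs(L[...,1])<.013)&(z>.1)&(z<.14)&(hsv[...,1]<90)
    if k.any(): print('catch',k.sum(),X[k].mean(0),np.percentile(X[k][:,2],[5,50,95]))
k=(d>0)&(abs(L[...,0])<.07)&(abs(L[...,1])<.05)&(abs(z-.111)<.006)&(hsv[...,1]>110)
q=X[k];A=np.c_[L[k],np.ones(len(q))];co=np.linalg.lstsq(A,q[:,2],rcond=None)[0];print('plane',co)
k=(d>0)&(abs(L[...,0])<.1)&(abs(L[...,1])<.08)&(z>.116)&(z<.122)&(hsv[...,1]>110)
print('rim',cv2.minAreaRect(X[k][:,:2].astype(np.float32)))
shot('side','23')
E
python3 fin.py
```

```text
time: 29.3
ee_pos: [0.4343, -0.4252, 0.2995]
ee_rot: [0.801, 0.599, 0.0, -0.0]
ft_force: [-0.7, 0.1, 0.6]
gripper_width: -0.002
t 29.3 pos [ 0.4343 -0.4252  0.2995] xyaw 73.6 tilt 0.04 F [-0.6671  0.146   0.6387] w -0.002 q [-0.8248  0.4258  1.7013  0.0002  1.0152 -0.5386]
catch 924 [ 0.4461 -0.3851  0.1189] [0.1177 0.1189 0.1201]
plane [-0.0006 -0.0011  0.1111]
rim ((0.4562147557735443, -0.34875059127807617), (0.1096312552690506, 0.11166036874055862), 73.77952575683594)
```

View pics/wrist23.png

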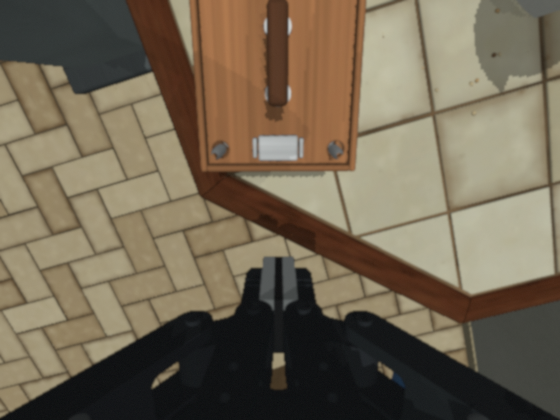

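View pics/side23.png

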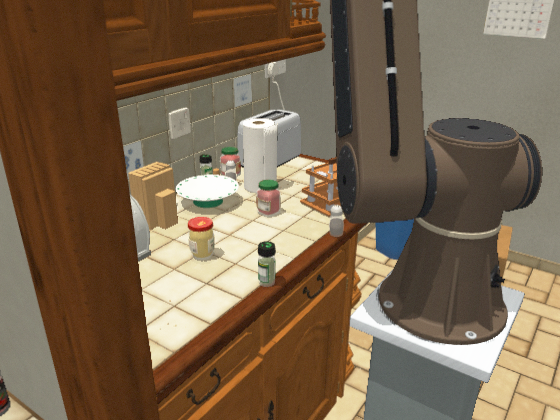

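```bash
python3 -c "
from rig import bot
print(bot.job_done())"
```

```text
the job is handed in; nothing more can be done
None
```

I assembled the stand and handed the job in at about 29 s of the 72 s allowed; the hand-in reports no verdict. The lower tray went on first, then the upper tray, each lowered slowly onto its ledges. I then pressed both catches down until the push force rose to about 23–28 N.

My last checks, from the wrist camera, with the stand's axis measured at (0.462, -0.330) m and 73.7°:

| Part | Sideways | Underside height | Yaw | Tilt |
|---|---|---|---|---|
| Lower tray | within 0.5 mm | 40 mm | within 0.2° | about 0.0015 rad |
| Upper tray, before pressing | within 0.5 mm | 105 mm | within 0.2° | about 0.002 rad |

- **Catches:** both tops measured at 118.9 mm, against the rim at 119 mm, so they are flush.
- **Upper tray after pressing:** it was still level and at the right height. The last picture showed only part of it, so I did not measure its centre again.
- **Lower tray:** I measured it once, right after it was placed, and not again later.
- **Jars and shaker:** in the last side picture all four stand where they started; I did not measure their positions.
- **Robot:** it was clear of everything, about 0.1 m above the trays and off to one side.

One reading disagreed with what I expected: while the first catch was going down, the force showed almost nothing, and it rose only at the bottom. The depth readings confirmed that this catch was fully down.

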